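Load the UV curing box and hold its lid at the balance

ROBOT

A 6-joint arm with a two-finger parallel gripper is mounted at the origin on the work surface. World frame = base frame: x ahead of the robot, y to its left, z up, the work surface at z = 0. Lengths are in m, angles in degrees, forces in N, time in s.
With the tool pointing down it reaches from about 0.35 to 0.875 m from the base axis. Payload 4.2 kg.
Tool frame: the origin (TCP) lies midway between the tips of the shut fingers; the grasp point (between the pads) lies 19 mm behind it; z points along the fingers, y is the line along which they close (so a half turn about z gives the same grasp; the last joint's range is limited). The gripper opens to 87 mm and grips with 3 to 60 N. Pads are 19 mm wide; open, the fingers measure 117 mm over their backs; the gripper's body (75 mm by 190 mm) begins 51 mm behind the grasp point.
Start: joints at [78.071, 22.042, 0.453, 0, -68.411, -14.817], TCP at [0.281, 0.558, 0.223] pointing down, gripper open.
Joint ranges: [-179.83, 179.83], [-69.29, 118.12], [-61.27, 80.66], [-181.25, 117.63], [-171.15, -9.14], [-177.46, 177.46]. Speed limits (degrees/s): [159.86, 159.86, 180, 180, 180, 180].

INTERFACE

Orientations are given as a 3x3 rotation matrix whose columns are the frame's x, y, z axes.
In Python, from station import sense, capture, camera_params, finish_job gives the robot as it stands.
- The arm moves only by the tool drive_tool, never from a script. Its argument "rows" is a list of rows, each an object of numbers: "tx", "ty", "tz": the shift along the tool's x, y, z in cm; "ax", "ay", "az": the turn, a rotation vector about the tool's x, y, z in rad; "claw": the finger opening in cm, from 0 to 8.7. In form: [{"tx": .., "ty": .., "tz": .., "ax": .., "ay": .., "az": .., "claw": ..}, ...]. A call has 1 to 10 rows; each row shifts and turns the commanded pose from where the row before left it, along the tool's axes as they then stand; what a row does not reach is not made up. A row lasts 1/12 s, in which the tool goes at most 41.7 mm and 7.16 degrees, less where a joint would pass 70% of its speed; a pose out of reach is approached as far as the arm can. A call with a gripper value outside its range is refused whole. The fingers move at their own pace and stop on an object; the grip force is fixed at half the most. Time passes only in rows, so rows that do not move let the fingers close. It gives the time, the measured TCP pose, the force, the opening and the grip force at its end, in the units of the state.
- sense(): the state, without advancing time (a new reading comes with each control period).
- capture(name): name is "side" or "top"; returns (picture, depth): 400x640x3 uint8, red, green, blue; 400x640 float32, m along the optical axis (not along the pixel's ray), 0 where there is no reading.
- camera_params(name): a dict with "intrinsics" (3x3 intrinsics, pixels), "k1" (the pictures are not rectified: a ray, as slopes to the right and down, at radius r is drawn at 1 + k1 r^2 times it, then the intrinsics apply), "R" (3x3) and "t" (3): a world point X has camera coordinates R X + t. Camera axes: x right, y down, z forward; pixel columns grow to the right and rows downward; lengths in m; the calibration is good to about 2 mm. A picture is of the moment at which its call begins. camera_params takes no time and is no camera call.
- finish_job(): hands the job in; it is judged then, once.
The state is a dict: "time_s": time; "joints": joint angles; "joint_velocities": joint speeds; "effort": joint torques, N m; "tcp_pos": TCP position; "ee_rot": TCP orientation; "wrist_force": force on the tool from outside, world axes, zero at the start; "moment": the same for the moment, N m; "gripper_width": opening from 0.0 (shut) to 1.0 (fully open); "gripper_force": force on a finger pad.
Only numpy, scipy, OpenCV 4.12 (cv2) and the standard library are available. Lean on these libraries where they do the work, as an engineer would, in place of code of your own. Each camera call takes 0.05 s, during which the arm holds its last target. There are 200 camera calls.

TASK

Stack the little glass lamp foot squarely in the pocket between the four brass pins in the UV curing box: first the green glass body, then the white spacer ring, then the amber top disc, setting each down flat without dropping it. Then take the lid by its black grip bar, bring it forward from its back stops to its balance point, where it would fall neither shut nor back (a little short of upright, as the lamps make it top-heavy), and finish still gripping the bar and holding the lid still there so that I can clip its stay on. Do not let the lid drop shut, and leave the glue bottle, solder spool and flux brush alone.

Things in the scene. Friction and masses are not known exactly. Their poses are not given: they have to be found in the camera images.
- nest (a point): centre of the pocket floor, 16 mm above the bench, on a white base plate amid the curing box; x, y along the box's sides, z up. Four brass pins (10 mm thick, 58 mm tall, top 10 mm tapered) stand on its diagonals 33 mm from the centre and leave a 56 mm round pocket; between neighbouring pins, towards +x, -x, +y and -y, are gaps 36 mm wide for fingers
- uvbox: the UV curing box: an open grey tray fixed to the bench, 220 (x) x 200 (y) x 56 mm high outside, 4 mm walls, the pocket at its middle; origin at the centre of its underside; its front, with the dial, faces its -y, its lid hinges along the top of its back wall (+y)
- glass_body_mid (a point): centre (half-way up) of the green glass body, a solid disc 52 mm across and 26 mm thick, lying flat on the bench; about 0.13 kg
- spacer_mid (a point): centre (half-way up) of the white spacer ring, 52 mm across outside, 30 mm hole, 12 mm thick, lying flat on the bench; about 0.03 kg
- top_disc_mid (a point): centre (half-way up) of the amber glass top disc, 52 mm across and 12 mm thick, lying flat on the bench; about 0.06 kg
- lid (a joint): angle of the curing box's lid (white hood, 220 x 200 x 40 mm), rad: 0 shut, growing as it opens; it starts leaning back on its stops at 2.05. The lid (0.8 kg, give or take a fifth) swings freely on plain hinges, no spring, next to no friction. It balances at 1.29, its centre of mass straight above the hinge line; below that it falls shut, above it falls back
- lid_hinge (a point): middle of the lid's hinge line, on the box's back wall, 56 mm above the bench, 100 mm from the pocket centre towards the box's +y. The hinge line runs along this frame's x, level, parallel to the box's x; the lid shuts towards this frame's -y and leans back towards its +y
- lid_bar (a point): middle of the lid's black grip bar: round, 14 mm thick, parallel to the hinge line, 126 mm clear between its two posts, 46 mm off the lid's front edge (on top when the lid is open). It turns about the hinge line at 246.5 mm radius: at lid angle q it lies at an elevation of q + 0.065 rad above level, seen from the hinge and measured from its -y side
- glue_bottle: small amber glue bottle with a black cap, 34 mm across, 85 mm tall; origin at the centre of its underside; to be left alone
- solder_spool: blue spool of solder, 52 mm across, 36 mm tall, standing on its flange; origin at the centre of its underside; to be left alone
- flux_brush: small brush lying on the bench, 160 mm long along its x; to be left alone
Things that resemble listed ones, but are neither listed nor needed, are in the scene too. Of the things that look like the part that bears top_disc_mid, the larger one is meant. Several things look just like the part that bears spacer_mid: the one meant starts farthest to the robot's right.

How it is judged (in metres and radians):
On the way, in this order (a step that is already met when the one before it is completed fails the run):
1. the green glass body lies flat on the pocket floor between the pins, let go (z of glass_body_mid in the frame of nest between 0.01 and 0.016 m and horizontal distance between glass_body_mid and nest below 0.005 m and angle between glass_body_mid's own z axis and vertical below 0.08 rad and contact force between the fingers and glass_body below 0.05 N and linear speed of glass_body below 0.03 m/s), for 0.2 s.
2. the white spacer ring lies flat on the body between the pins, let go (all of step 1 and z of spacer_mid in the frame of nest between 0.029 and 0.035 m and horizontal distance between spacer_mid and nest below 0.005 m and angle between spacer_mid's own z axis and vertical below 0.08 rad and contact force between the fingers and spacer below 0.05 N and linear speed of spacer below 0.03 m/s), for 0.2 s.
3. the amber top disc lies flat on the spacer between the pins, let go (all of step 2 and z of top_disc_mid in the frame of nest between 0.041 and 0.047 m and horizontal distance between top_disc_mid and nest below 0.005 m and angle between top_disc_mid's own z axis and vertical below 0.08 rad and contact force between the fingers and top_disc below 0.05 N and linear speed of top_disc below 0.03 m/s), for 0.2 s.
4. the lid is gripped by the fingers and still at its balance point (value of joint lid between 1.21 and 1.37 rad and velocity of joint lid between -0.08 and 0.08 rad/s and contact force between the fingers and lid above 2 N), for 0.3 s.
At the end, for the whole second after the job is handed in: Body, spacer and disc are stacked in that order in the pocket (5 mm off centre, 3 mm in height, 0.08 rad tilt at most), untouched and at rest; the lid is gripped (2 N or more) and still within 0.08 rad of its balance, 1.29 rad; bottle, spool and brush moved under 25 mm (all of step 3 and all of step 4 and distance of each of glue_bottle, solder_spool, flux_brush from where it was at the start of the episode below 0.025 m); the arm keeps its last pose, push and grip.
It fails at once if the lid is let down towards shut (below 0.9 rad) (value of joint lid below 0.9 rad).
It fails at once if a glass part or the spacer is dropped (falls free, faster than 0.6 m/s) ((linear speed of glass_body above 0.6 m/s and contact force between the fingers and glass_body below 0.01 N) or (linear speed of spacer above 0.6 m/s and contact force between the fingers and spacer below 0.01 N) or (linear speed of top_disc above 0.6 m/s and contact force between the fingers and top_disc below 0.01 N)).
It fails at once if a bystander is pushed or knocked over (distance of any of glue_bottle, solder_spool, flux_brush from where it was at the start of the episode above 0.025 m or angle between any of glue_bottle, solder_spool's own z axis and vertical above 0.5 rad).
It also fails if it takes over 72 s, if anything falls off the work surface, if the arm or the gripper's body presses on something with over 40 N, if the wrist force passes 120 N, or if a joint passes its speed limit or range.

## Working session

There is one attempt and no reset: what is moved stays moved. The work goes in short steps, Python scripts to look and compute and a tool call to move; the robot and the scene stay as the last step left them, time stands still between calls to the robot, and variables do not carry over. Pictures are saved under pics/ and viewed, at most 13 in all, crops included, and the job is handed in when it is done.

Besides the shell and the picture viewer there is one more tool, called after "Emit:" as name(argument=value, ...), one argument or row to a line, values as JSON. drive_tool: Moves the arm, as the interface text tells. Its arguments: {"type":"object","properties":{"rows":{"type":"array"}},"required":["rows"]}

```bash
ls; mkdir -p pics; python3 - <<'E'
from station import *
import cv2,numpy as np
s=sense();print(s)
for n in("side","top"):
    p,d=capture(n);c=camera_params(n);print(n,c,(d>0).mean())
    cv2.imwrite(f"pics/{n}0.png",p[:,:,::-1]);np.savez(f"{n}0.npz",p=p,d=d)
E
```

```text
pics
{'time_s': 0.0, 'joints': array([ 7.80713320e+01,  2.20919785e+01,  3.77706885e-01, -2.76003735e-02,
       -6.84102798e+01, -1.48154772e+01]), 'joint_velocities': array([-0.04405691, -0.00247701, -0.10937831, -0.00216254, -0.07491041,
       -0.07194269]), 'effort': array([-6.81015479e-06, -3.90665960e+01,  1.87402046e+01,  4.21995655e+00,
        1.09787608e-02, -1.80196907e-04]), 'tcp_pos': array([0.28098154, 0.55759413, 0.22143621]), 'ee_rot': array([[ 8.92944989e-01, -4.50164923e-01, -8.87557828e-04],
       [-4.50165781e-01, -8.92942681e-01, -2.03426720e-03],
       [ 1.23217471e-04,  2.21603686e-03, -9.99997537e-01]]), 'wrist_force': array([ 0.24764633,  1.53916354, -0.43439826]), 'moment': array([-0.02955329,  0.03945472, -0.01025687]), 'gripper_force': 0.0, 'gripper_width': 0.9994310366339625}
side {'intrinsics': array([[456.71789437,   0.        , 313.98115277],
       [  0.        , 456.71789437, 198.69171664],
       [  0.        ,   0.        ,   1.        ]]), 'k1': -0.07347289022648658, 'R': array([[ 0.7159953 , -0.698074  ,  0.00658978],
       [-0.39821211, -0.41615201, -0.81746231],
       [ 0.57339153,  0.58267504, -0.5759444 ]]), 't': array([-0.46728928,  0.22720351,  0.6506512 ])} 0.99605859375
top {'intrinsics': array([[425.65588654,   0.        , 315.77114782],
       [  0.        , 425.65588654, 198.90658997],
       [  0.        ,   0.        ,   1.        ]]), 'k1': -0.04305704479821147, 'R': array([[ 0.02153123, -0.9997582 , -0.00446611],
       [-0.99679294, -0.02112256, -0.07718593],
       [ 0.07707293,  0.00611369, -0.99700671]]), 't': array([-0.09496453,  0.53895908,  0.82638825])} 0.99605859375
```

View pics/side0.png

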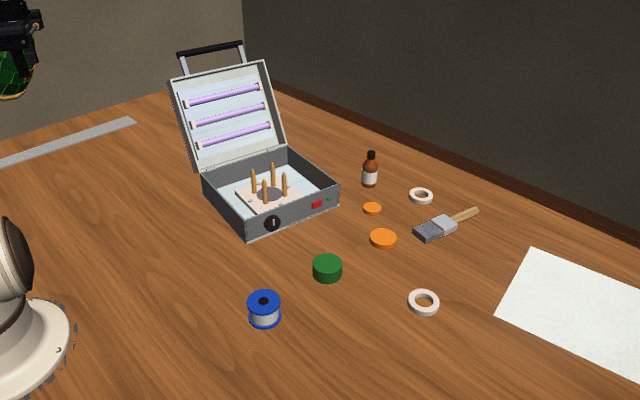

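View pics/top0.png

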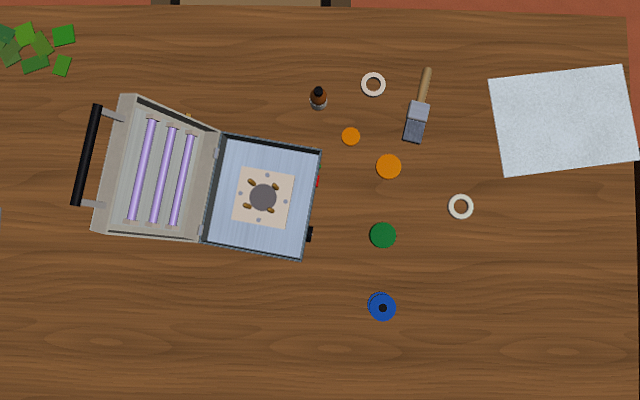

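Top view: rings at (373,84) and (461,207). Image right is the robot's right, so (461,207) is meant. Amber discs are at (351,136) and (388,166), and the second is the larger. The body is at (383,235), the pocket at about (263,197) and the bar at about (87,155). I'll measure these in both views and confirm with a crop.

```bash
cat >h.py <<'E'
import numpy as np,cv2
from station import *
def ray(n,uv):
    c=camera_params(n);uv=np.asarray(uv,float).reshape(-1,1,2)
    x=cv2.undistortPoints(uv,c["intrinsics"],np.array([c["k1"],0,0,0,0.]))[:,0]
    return np.c_[x,np.ones(len(x))],c["R"],c["t"]
def cloud(n,d):
    v,u=np.mgrid[0:400,0:640];r,R,t=ray(n,np.c_[u.ravel(),v.ravel()])
    return ((r*d.reshape(-1,1)-t)@R).reshape(400,640,3)
def proj(n,X):
    c=camera_params(n)
    return cv2.projectPoints(np.asarray(X,float).reshape(-1,1,3),cv2.Rodrigues(c["R"])[0],c["t"],c["intrinsics"],np.array([c["k1"],0,0,0,0.]))[0][:,0]
def tri(ua,ub):
    A=[];b=[]
    for n,uv in(("top",ua),("side",ub)):
        r,R,t=ray(n,uv);x=r[0]
        for i in(0,1):A.append(R[i]-x[i]*R[2]);b.append(x[i]*t[2]-t[i])
    return np.linalg.lstsq(np.array(A),np.array(b),rcond=None)[0]
E
python3 - <<'E'
from h import *
P={};C={}
for n in("top","side"):
    z=np.load(n+"0.npz");P[n]=z["p"];C[n]=cloud(n,z["d"])
seeds={"body":((383,235),(327,267)),"amberL":((388,166),(383,239)),"amberS":((351,136),(372,208)),"ringR":((461,207),(424,302)),"ringL":((373,84),(421,196))}
for k,s in seeds.items():
    tops=[]
    for n,uv in zip(("top","side"),s):
        c=C[n];X0=c[uv[1],uv[0]]
        g=(np.hypot(*(c[...,:2]-X0[:2]).transpose(2,0,1))<.05)&(c[...,2]>.006)
        lab=cv2.connectedComponents(g.astype(np.uint8))[1]
        ys,xs=np.nonzero(g);j=np.argmin((ys-uv[1])**2+(xs-uv[0])**2);g=lab==lab[ys[j],xs[j]]
        zt=np.percentile(c[g][:,2],80);t=g&(c[...,2]>zt-.003)
        q=np.argwhere(t)[:,::-1].astype(np.float32);(cx,cy),r=cv2.minEnclosingCircle((c[t][:,:2]*1000).astype(np.float32))
        e=cv2.fitEllipse(cv2.convexHull(q.astype(np.int32)));tops.append(e[0])
        print(k,n,"px",np.round(e[0],1),"ztop %.4f"%zt,"circ",round(cx,1),round(cy,1),"r",round(r,1),"mean",np.round(c[t].mean(0)*1000,1))
    print("   tri",np.round(tri(*tops)*1000,1))
for n in C:
    c=C[n];p=P[n].astype(int)
    box=(c[...,1]>.1)&(c[...,1]<.75)&(c[...,0]>.2)&(c[...,0]<.75)
    bar=box&(c[...,2]>.2)&(p.max(2)<60)
    X=c[bar];
    if n=="side": bar&=~(c[...,2]>.3)
    X=c[bar];m=np.median(X,0);d=np.linalg.svd(X-m,full_matrices=False)[2][0]
    print(n,"bar",len(X),m,d,X.min(0),X.max(0),np.argwhere(bar).min(0),np.argwhere(bar).max(0))
c=C["top"]
for v,u in((197,263),(212,239),(195,230),(197,300),(235,260)):print((u,v),c[v,u])
p=P["top"];a=cv2.resize(p[60:250,330:490],None,fx=2.5,fy=2.5,interpolation=2);b=cv2.resize(p[120:270,195:335],None,fx=2.8,fy=2.8,interpolation=2)
H=max(a.shape[0],b.shape[0]);im=np.zeros((H,a.shape[1]+b.shape[1],3),np.uint8);im[:a.shape[0],:a.shape[1]]=a;im[:b.shape[0],a.shape[1]:]=b
print(im.shape);cv2.imwrite("pics/crop1.png",im[:,:,::-1])
E
```

```text
body top px [382.5 234.5] ztop 0.0279 circ 473.3 -216.0 r 25.6 mean [ 473.3 -215.8   27. ]
body side px [326.5 263.5] ztop 0.0260 circ 471.0 -217.5 r 26.7 mean [ 469.6 -218.1   25.4]
   tri [ 472.6 -216.2   21.8]
amberL top px [388.2 165.6] ztop 0.0140 circ 612.1 -228.2 r 25.9 mean [ 612.  -228.2   13.2]
amberL side px [382.5 236.8] ztop 0.0122 circ 609.5 -228.4 r 27.3 mean [ 608.7 -230.3   11.4]
   tri [ 612.3 -228.6    7.7]
amberS top px [350.  135.9] ztop 0.0109 circ 673.2 -150.7 r 18.9 mean [ 672.3 -150.4   10. ]
amberS side px [371.3 207.1] ztop 0.0094 circ 670.1 -151.3 r 19.6 mean [ 669.2 -152.6    8.5]
   tri [ 672.7 -150.3    5.5]
ringR top px [460.2 205.7] ztop 0.0138 circ 534.0 -374.3 r 25.8 mean [ 534.1 -374.3   12.9]
ringR side px [423.4 300.5] ztop 0.0122 circ 531.2 -375.7 r 26.0 mean [ 530.5 -377.3   11.3]
   tri [ 534.1 -375.9    7.6]
ringL top px [372.8  84. ] ztop 0.0139 circ 781.1 -195.7 r 26.1 mean [ 781.3 -196.3   13. ]
ringL side px [420.4 193.9] ztop 0.0125 circ 779.7 -196.0 r 27.4 mean [ 779.2 -196.8   11.8]
   tri [ 782.1 -195.9    9.3]
top bar 1101 [0.57972869 0.24443073 0.27317563] [-0.97826586  0.19390617  0.07345947] [0.46810559 0.1865117  0.20054962] [0.68075663 0.2644041  0.27734076] [97 70] [232 149]
side bar 1175 [0.30727474 0.48036611 0.26582799] [-0.74035985  0.6722041   0.00299162] [0.2252551  0.21348312 0.21532157] [0.68114145 0.6132193  0.29998206] [25  0] [ 81 258]
(263, 197) [0.54281317 0.0224068  0.01598909]
(239, 212) [0.51173823 0.06973937 0.01514572]
(230, 195) [0.546308   0.09112984 0.0054227 ]
(300, 197) [ 0.54510783 -0.0513649   0.00701709]
(260, 235) [0.46670863 0.02738654 0.0061739 ]
(475, 792, 3)
```

View pics/crop1.png

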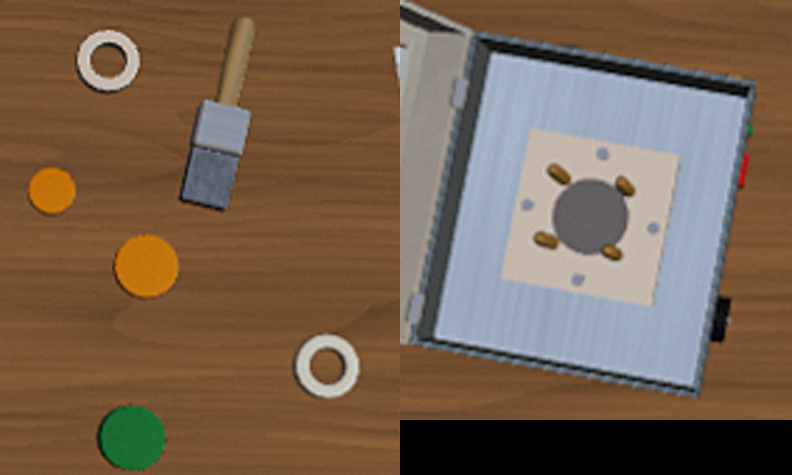

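The crop shows the big amber disc, the right-hand ring and the pocket with four pins, so the identification holds. Next is the box frame: dark pocket disc, pins, wall rim and bar.

```bash
python3 - <<'E'
from h import *
for n in("top","side"):
    z=np.load(n+"0.npz");p=z["p"].astype(int);c=cloud(n,z["d"]);off={"top":0,"side":0}[n]
    near=np.hypot(c[...,0]-.54,c[...,1]-.023)<.06
    hsv=cv2.cvtColor(z["p"],cv2.COLOR_RGB2HSV)
    dk=near&(hsv[...,1]<60)&(hsv[...,2]<135)&(c[...,2]<.024)
    X=c[dk];ctr,r=cv2.minEnclosingCircle((X[:,:2]*1000).astype(np.float32))
    e=cv2.fitEllipse(cv2.convexHull(np.argwhere(dk)[:,::-1].astype(np.int32)));
    print(n,"disc",dk.sum(),np.round(ctr,1),round(r,1),"z",np.median(X[:,2]),"px",np.round(e[0],1),np.round(e[1],1))
    pin=near&(c[...,2]>.03)&(c[...,2]<.09);k,lab,st,ce=cv2.connectedComponentsWithStats(pin.astype(np.uint8))
    T=[]
    for i in range(1,k):
        if st[i,4]>6:
            Q=c[lab==i];T.append(np.median(Q,0));print("  pin",st[i,4],np.round(np.median(Q,0)*1000,1),"zmax",Q[:,2].max().round(4))
    print("  pins mean",np.mean(T,0))
    rim=(abs(c[...,2]-.056)<.004)&(c[...,0]>.35)&(c[...,0]<.72)&(c[...,1]>-.12)&(c[...,1]<.2)&~near
    k,lab,st,ce=cv2.connectedComponentsWithStats(rim.astype(np.uint8));
    Q=c[rim][:,:2]*1000;print("  rim",len(Q),cv2.minAreaRect(Q.astype(np.float32)))
    bar=(c[...,2]>.235)&(c[...,2]<.29)&(p.max(2)<70)&(c[...,0]>.4)&(c[...,0]<.75)&(c[...,1]>.15)&(c[...,1]<.35)
    k,lab,st,ce=cv2.connectedComponentsWithStats(bar.astype(np.uint8));i=1+np.argmax(st[1:,4]);Q=c[lab==i]
    d=np.linalg.svd(Q-Q.mean(0),full_matrices=False)[2][0];print("  bar",len(Q),Q.mean(0),d,"ang",np.degrees(np.arctan2(d[1],d[0])),Q.min(0),Q.max(0),ce[i])
E
```

```text
top disc 562 [542.  29.] 33.1 z 0.017528454088226404 px [258.2 196.7] [28.4 36.2]
  pin 37 [568.6  40.8  66.1] zmax 0.075
  pin 33 [561.1  -4.7  66.3] zmax 0.0753
  pin 37 [523.2  48.1  65.5] zmax 0.077
  pin 30 [516.    2.5  67.7] zmax 0.0772
  pins mean [0.54222758 0.02166773 0.06642469]
  rim 1915 ((546.8348999023438, 45.25470733642578), (243.85040283203125, 220.22848510742188), 80.7718276977539)
  bar 1065 [0.57795441 0.24508453 0.27256734] [-0.98687588  0.16145598  0.00282102] ang 170.70854587598987 [0.50534717 0.2277181  0.26171725] [0.65307261 0.2644041  0.27734076] [ 85.92488263 154.77746479]
side disc 244 [522.9  26.6] 45.3 z 0.01614903367765342 px [258.1 199.7] [20.3 48.4]
  pin 81 [567.4  38.2  50.4] zmax 0.075
  pin 85 [521.1  46.3  51. ] zmax 0.0738
  pin 79 [557.9  -5.9  52. ] zmax 0.0731
  pin 88 [ 5.133e+02 -3.000e-01  5.210e+01] zmax 0.0746
  pins mean [0.53991774 0.01956669 0.05136124]
  rim 1353 ((545.5277099609375, 44.700477600097656), (249.78782653808594, 221.2986602783203), 81.05574798583984)
  bar 459 [0.57586461 0.24228824 0.26767726] [-0.9852626   0.16957022  0.02243998] ang 170.2346853560347 [0.50262578 0.21856629 0.23607363] [0.65191968 0.26456864 0.27479987] [209.94553377  48.76034858]
```

Checks: body top 26 mm, discs 12 mm, pocket floor 16 mm, pin tops 74–75 mm and pin spacing about 46 mm all agree with the text. The bar lies where nest + 0.228 m along box +y predicts. Box yaw is about -9.2°. Move: turn, rise and cross to the body.

Emit:
drive_tool(
  rows=[
    {"tz": -3.3,"az": -0.1},
    {"tz": -3.3,"az": -0.1},
    {"tz": -3.4,"az": -0.105},
    {"tx": 1.56,"ty": 3.67},
    {"tx": 1.56,"ty": 3.67},
    {"tx": 1.56,"ty": 3.67},
    {"tx": 1.56,"ty": 3.67},
    {"tx": 1.56,"ty": 3.67},
    {"tx": 1.56,"ty": 3.67},
    {"tx": 1.56,"ty": 3.67},
  ],
)

```text
invalid input at $.rows[0]: expected keys tx, ty, tz, ax, ay, az, claw
```

Emit:
drive_tool(
  rows=[
    {"tx": 1.56,"ty": 3.67},
    {"tx": 1.56,"ty": 3.67},
    {"tx": 1.56,"ty": 3.67},
    {"tx": 1.56,"ty": 3.67},
    {"tx": 1.56,"ty": 3.67},
    {"tx": 1.56,"ty": 3.67},
    {"tx": 1.56,"ty": 3.67},
    {"tx": 1.56,"ty": 3.67},
    {"tz": 0},
    {"tz": 0},
  ],
)

```text
invalid input at $.rows[0]: expected keys tx, ty, tz, ax, ay, az, claw
```

Emit:
drive_tool(
  rows=[
    {"tx": 0,"ty": 0,"tz": -3.3,"ax": 0,"ay": 0,"az": -0.1,"claw": 8.7},
    {"tx": 0,"ty": 0,"tz": -3.3,"ax": 0,"ay": 0,"az": -0.1,"claw": 8.7},
    {"tx": 0,"ty": 0,"tz": -3.4,"ax": 0,"ay": 0,"az": -0.105,"claw": 8.7},
    {"tx": 1.56,"ty": 3.67,"tz": 0,"ax": 0,"ay": 0,"az": 0,"claw": 8.7},
    {"tx": 1.56,"ty": 3.67,"tz": 0,"ax": 0,"ay": 0,"az": 0,"claw": 8.7},
    {"tx": 1.56,"ty": 3.67,"tz": 0,"ax": 0,"ay": 0,"az": 0,"claw": 8.7},
    {"tx": 1.56,"ty": 3.67,"tz": 0,"ax": 0,"ay": 0,"az": 0,"claw": 8.7},
    {"tx": 1.56,"ty": 3.67,"tz": 0,"ax": 0,"ay": 0,"az": 0,"claw": 8.7},
    {"tx": 1.56,"ty": 3.67,"tz": 0,"ax": 0,"ay": 0,"az": 0,"claw": 8.7},
    {"tx": 1.56,"ty": 3.67,"tz": 0,"ax": 0,"ay": 0,"az": 0,"claw": 8.7},
  ],
)

```text
time_s: 0.93
tcp_pos: [0.3474, 0.2849, 0.3222]
ee_rot: [[0.987, -0.161, -0.0], [-0.161, -0.987, -0.0], [-0.0, 0.0, -1.0]]
wrist_force: [0.7, -0.3, 0.6]
gripper_width: 0.998
gripper_force: 0.0
```

Emit:
drive_tool(
  rows=[
    {"tx": 1.56,"ty": 3.67,"tz": 0,"ax": 0,"ay": 0,"az": 0,"claw": 8.7},
    {"tx": 1.56,"ty": 3.67,"tz": 0,"ax": 0,"ay": 0,"az": 0,"claw": 8.7},
    {"tx": 1.56,"ty": 3.67,"tz": 0,"ax": 0,"ay": 0,"az": 0,"claw": 8.7},
    {"tx": 1.56,"ty": 3.67,"tz": 0,"ax": 0,"ay": 0,"az": 0,"claw": 8.7},
    {"tx": 1.56,"ty": 3.67,"tz": 0,"ax": 0,"ay": 0,"az": 0,"claw": 8.7},
    {"tx": 1.56,"ty": 3.67,"tz": 0,"ax": 0,"ay": 0,"az": 0,"claw": 8.7},
    {"tx": 1.56,"ty": 3.67,"tz": 0,"ax": 0,"ay": 0,"az": 0,"claw": 8.7},
    {"tx": 1.56,"ty": 3.67,"tz": 0,"ax": 0,"ay": 0,"az": 0,"claw": 8.7},
    {"tx": 0,"ty": 0,"tz": 0,"ax": 0,"ay": 0,"az": 0,"claw": 8.7},
    {"tx": 0,"ty": 0,"tz": 0,"ax": 0,"ay": 0,"az": 0,"claw": 8.7},
  ],
)

```text
time_s: 1.77
tcp_pos: [0.4232, -0.0249, 0.322]
ee_rot: [[0.986, -0.166, -0.001], [-0.166, -0.986, -0.0], [-0.001, 0.0, -1.0]]
wrist_force: [0.1, -0.2, 0.5]
gripper_width: 0.998
gripper_force: 0.0
```

Emit:
drive_tool(
  rows=[
    {"tx": 1.0,"ty": 2.26,"tz": 2.78,"ax": 0,"ay": 0,"az": 0,"claw": 8.7},
    {"tx": 1.0,"ty": 2.26,"tz": 2.78,"ax": 0,"ay": 0,"az": 0,"claw": 8.7},
    {"tx": 1.0,"ty": 2.26,"tz": 2.78,"ax": 0,"ay": 0,"az": 0,"claw": 8.7},
    {"tx": 1.0,"ty": 2.26,"tz": 2.78,"ax": 0,"ay": 0,"az": 0,"claw": 8.7},
    {"tx": 1.0,"ty": 2.26,"tz": 2.78,"ax": 0,"ay": 0,"az": 0,"claw": 8.7},
    {"tx": 1.0,"ty": 2.26,"tz": 2.78,"ax": 0,"ay": 0,"az": 0,"claw": 8.7},
    {"tx": 1.0,"ty": 2.26,"tz": 2.78,"ax": 0,"ay": 0,"az": 0,"claw": 8.7},
    {"tx": 1.0,"ty": 2.26,"tz": 2.78,"ax": 0,"ay": 0,"az": 0,"claw": 8.7},
    {"tx": 0,"ty": 0,"tz": 0,"ax": 0,"ay": 0,"az": 0,"claw": 8.7},
    {"tx": 0,"ty": 0,"tz": 0,"ax": 0,"ay": 0,"az": 0,"claw": 8.7},
  ],
)

```text
time_s: 2.6
tcp_pos: [0.4726, -0.2136, 0.098]
ee_rot: [[0.987, -0.161, -0.005], [-0.161, -0.987, 0.001], [-0.005, 0.0, -1.0]]
wrist_force: [-0.0, -0.6, 0.3]
gripper_width: 0.999
gripper_force: 0.0
```

```bash
cat >>h.py <<'E'
def plan(tgt,rows=8):
    s=sense();R=s["ee_rot"];d=R.T@(np.array(tgt)-s["tcp_pos"])*100
    print("tcp",s["tcp_pos"].round(4),"yaw x",np.degrees(np.arctan2(R[1,0],R[0,0])).round(2),"z",R[:,2].round(4),"t",round(s["time_s"],2));print("total cm",d.round(2),"per row",(d/rows).round(3),"norm",np.linalg.norm(d/rows).round(2))
E
python3 - <<'E'
from h import *
plan([.472,-.2168,.005],3)
p,d=capture("top");cv2.imwrite("pics/t1.png",cv2.resize(p[100:300,200:520],(800,500))[:,:,::-1])
E
```

```text
tcp [ 0.4726 -0.2136  0.098 ] yaw x -9.26 z [-5.e-03  7.e-04 -1.e+00] t 2.6
total cm [0.04 0.33 9.3 ] per row [0.014 0.11  3.101] norm 3.1
```

View pics/t1.png

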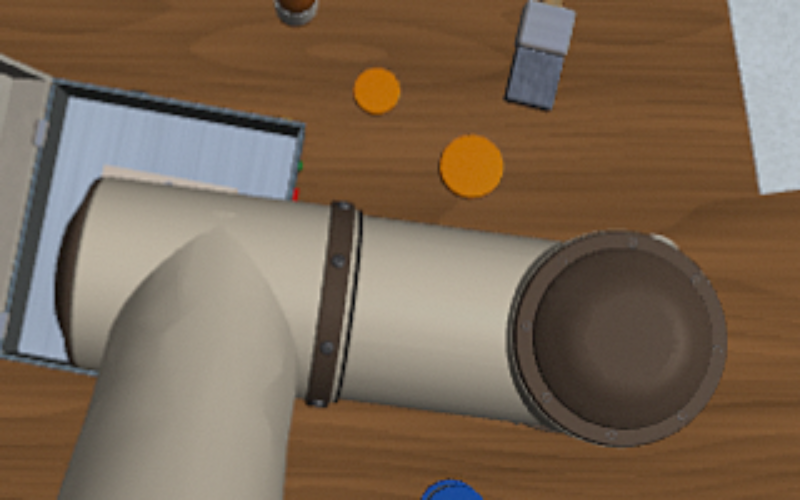

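The top view shows the arm hiding the body, with nothing disturbed around it. I'll descend and close.

Emit:
drive_tool(
  rows=[
    {"tx": 0,"ty": 0.3,"tz": 2.5,"ax": 0,"ay": 0,"az": 0,"claw": 8.7},
    {"tx": 0,"ty": 0,"tz": 2.5,"ax": 0,"ay": 0,"az": 0,"claw": 8.7},
    {"tx": 0,"ty": 0,"tz": 2.5,"ax": 0,"ay": 0,"az": 0,"claw": 8.7},
    {"tx": 0,"ty": 0,"tz": 1.3,"ax": 0,"ay": 0,"az": 0,"claw": 8.7},
    {"tx": 0,"ty": 0,"tz": 0.4,"ax": 0,"ay": 0,"az": 0,"claw": 8.7},
    {"tx": 0,"ty": 0,"tz": 0,"ax": 0,"ay": 0,"az": 0,"claw": 8.7},
    {"tx": 0,"ty": 0,"tz": 0,"ax": 0,"ay": 0,"az": 0,"claw": 8.7},
  ],
)

```text
time_s: 3.23
tcp_pos: [0.4744, -0.2165, 0.0099]
ee_rot: [[0.987, -0.159, 0.003], [-0.159, -0.987, -0.001], [0.003, 0.0, -1.0]]
wrist_force: [-0.1, 0.3, -0.4]
gripper_width: 1.0
gripper_force: 0.0
```

```bash
python3 - <<'E'
from h import *
plan([.472,-.2168,.005],3)
p,d=capture("side");np.savez("s2.npz",p=p,d=d);cv2.imwrite("pics/s2.png",cv2.resize(p[150:350,200:460],(780,600))[:,:,::-1])
E
```

```text
tcp [ 0.4744 -0.2165  0.0099] yaw x -9.15 z [ 3.3e-03 -7.0e-04 -1.0e+00] t 3.23
total cm [-0.24  0.07  0.49] per row [-0.078  0.023  0.162] norm 0.18
```

View pics/s2.png

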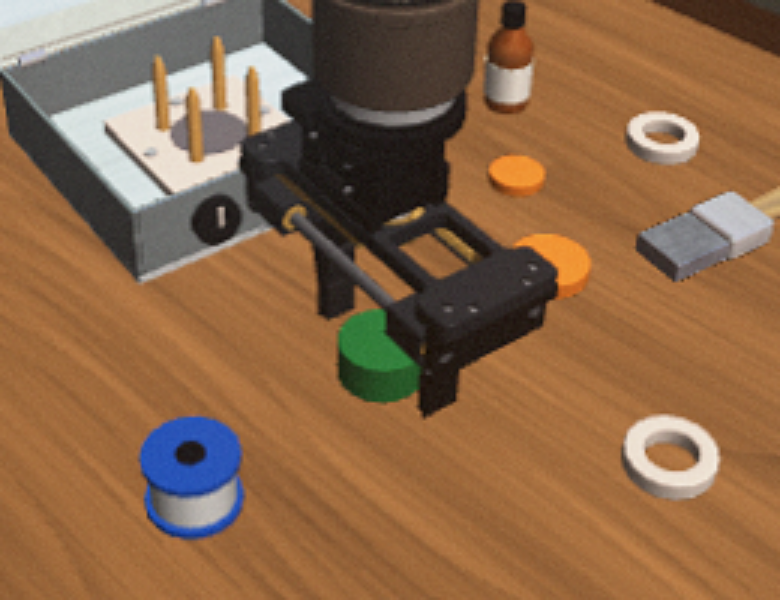

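The side view shows the fingers straddling the green body with the pads clear of everything else. Close.

Emit:
drive_tool(
  rows=[
    {"tx": -0.2,"ty": 0,"tz": 0.4,"ax": 0,"ay": 0,"az": 0,"claw": 8.7},
    {"tx": 0,"ty": 0,"tz": 0,"ax": 0,"ay": 0,"az": 0,"claw": 6.5},
    {"tx": 0,"ty": 0,"tz": 0,"ax": 0,"ay": 0,"az": 0,"claw": 5.5},
    {"tx": 0,"ty": 0,"tz": 0,"ax": 0,"ay": 0,"az": 0,"claw": 4.5},
    {"tx": 0,"ty": 0,"tz": 0,"ax": 0,"ay": 0,"az": 0,"claw": 4.5},
    {"tx": 0,"ty": 0,"tz": 0,"ax": 0,"ay": 0,"az": 0,"claw": 4.5},
    {"tx": 0,"ty": 0,"tz": 0,"ax": 0,"ay": 0,"az": 0,"claw": 4.5},
    {"tx": 0,"ty": 0,"tz": 0,"ax": 0,"ay": 0,"az": 0,"claw": 4.5},
  ],
)

```text
time_s: 3.95
tcp_pos: [0.4709, -0.2169, 0.0042]
ee_rot: [[0.987, -0.161, 0.0], [-0.161, -0.987, -0.0], [0.0, 0.0, -1.0]]
wrist_force: [-0.1, -0.3, 1.1]
gripper_width: 0.586
gripper_force: 30.0
```

Emit:
drive_tool(
  rows=[
    {"tx": 0,"ty": 0,"tz": -1.0,"ax": 0,"ay": 0,"az": 0,"claw": 4.5},
    {"tx": 0,"ty": 0,"tz": -3.0,"ax": 0,"ay": 0,"az": 0,"claw": 4.5},
    {"tx": 0,"ty": 0,"tz": -3.5,"ax": 0,"ay": 0,"az": 0,"claw": 4.5},
    {"tx": 0.3,"ty": -2.5,"tz": -2.0,"ax": 0,"ay": 0,"az": 0,"claw": 4.5},
    {"tx": 0.5,"ty": -4.0,"tz": 0,"ax": 0,"ay": 0,"az": 0,"claw": 4.5},
    {"tx": 0.5,"ty": -4.0,"tz": 0,"ax": 0,"ay": 0,"az": 0,"claw": 4.5},
    {"tx": 0.5,"ty": -4.0,"tz": 0,"ax": 0,"ay": 0,"az": 0,"claw": 4.5},
    {"tx": 0.5,"ty": -4.0,"tz": 0,"ax": 0,"ay": 0,"az": 0,"claw": 4.5},
    {"tx": 0.4,"ty": -3.5,"tz": 0,"ax": 0,"ay": 0,"az": 0,"claw": 4.5},
    {"tx": 0.3,"ty": -2.7,"tz": 0,"ax": 0,"ay": 0,"az": 0,"claw": 4.5},
  ],
)

```text
time_s: 4.78
tcp_pos: [0.5407, 0.0248, 0.0998]
ee_rot: [[0.987, -0.159, 0.001], [-0.159, -0.987, 0.0], [0.001, -0.001, -1.0]]
wrist_force: [-0.0, -0.5, -2.0]
gripper_width: 0.585
gripper_force: 30.0
```

Emit:
drive_tool(
  rows=[
    {"tx": 0,"ty": 0,"tz": 0,"ax": 0,"ay": 0,"az": 0,"claw": 4.5},
    {"tx": 0,"ty": 0,"tz": 0,"ax": 0,"ay": 0,"az": 0,"claw": 4.5},
    {"tx": 0,"ty": 0,"tz": 0,"ax": 0,"ay": 0,"az": 0,"claw": 4.5},
  ],
)

```text
time_s: 5.03
tcp_pos: [0.5396, 0.0219, 0.0991]
ee_rot: [[0.987, -0.161, -0.001], [-0.161, -0.987, -0.0], [-0.001, 0.0, -1.0]]
wrist_force: [-0.4, -0.4, -0.4]
gripper_width: 0.587
gripper_force: 30.0
```

```bash
python3 - <<'E'
from h import *
plan([.5403,.0219,.085],1)
p,d=capture("side");np.savez("s3.npz",p=p,d=d);cv2.imwrite("pics/s3.png",cv2.resize(p[110:260,180:380],(800,600))[:,:,::-1])
hsv=cv2.cvtColor(p,cv2.COLOR_RGB2HSV);c=cloud("side",d)
g=(abs(hsv[...,0].astype(int)-65)<15)&(hsv[...,1]>120)&(c[...,2]>.05)&(c[...,2]<.3)
Q=c[g];print(len(Q),Q.min(0),Q.max(0),np.percentile(Q,[1,99],axis=0))
s=sense();print("body z in top",s["wrist_force"],s["gripper_width"])
E
```

```text
tcp [0.5396 0.0219 0.0991] yaw x -9.27 z [-1.2e-03 -2.0e-04 -1.0e+00] t 5.03
total cm [ 0.08 -0.01  1.41] per row [ 0.075 -0.015  1.412] norm 1.41
2265 [ 0.25325589 -0.00041689  0.05026204] [0.6453962  2.28256752 0.2905131 ] [[0.26276379 0.00228995 0.0538527 ]
 [0.54307433 1.09218991 0.2795698 ]]
body z in top [-0.39219904  0.08048526 -2.01148072] 0.5870093607582487
```

View pics/s3.png

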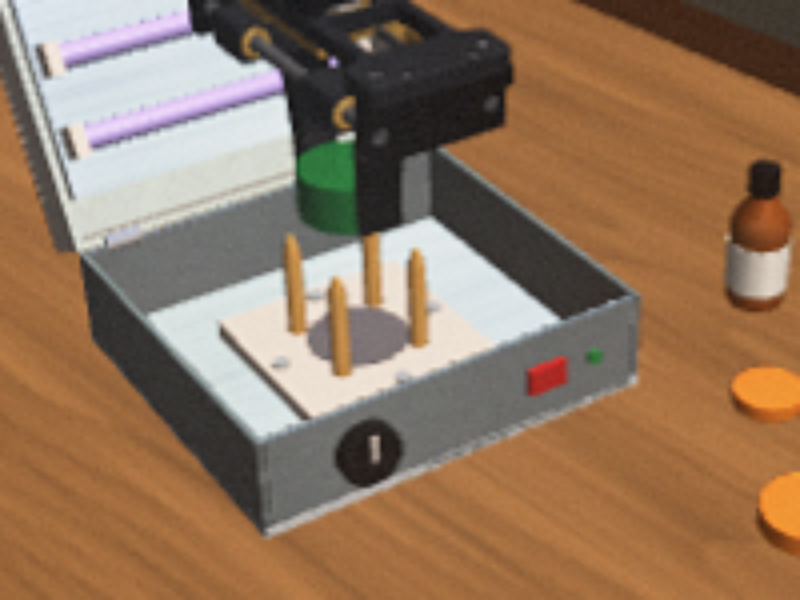

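The side view shows the body level in the fingers above the four pins. I'll check alignment across this view by comparing body edge and pins with their projected models.

```bash
python3 - <<'E'
from h import *
z=np.load("s3.npz");p=z["p"];hsv=cv2.cvtColor(p,cv2.COLOR_RGB2HSV).astype(int)
a=np.linspace(0,2*np.pi,181)
def cyl(x,y,z0,z1,r):
    S=np.concatenate([np.c_[x+r*np.cos(a),y+r*np.sin(a),np.full(181,q)] for q in(z0,z1)])
    return cv2.convexHull(proj("side",S).astype(np.float32))[:,0]
g=(abs(hsv[...,0]-62)<18)&(hsv[...,1]>100);g[:, :240]=0;g[:,300:]=0;g[:140]=0;g[:,275:]&=True
ys,xs=np.nonzero(g);print("green u",xs.min(),xs.max(),"v",ys.min(),ys.max())
H=cyl(.5396,.0219,.0991-.0042,.0991+.0218,.026)
m=np.zeros((400,640),np.uint8);cv2.fillPoly(m,[np.int32(H*16)],1,shift=4)
print("left edge per row  meas/pred",[(v,int(np.nonzero(g[v])[0].min()),int(np.nonzero(m[v])[0].min())) for v in range(148,166,3)])
print("bottom per col",[(u,int(np.nonzero(g[:,u])[0].max()),int(np.nonzero(m[:,u])[0].max())) for u in range(256,270,3)])
# pins: side0
yaw=np.radians(-9.25);N=np.array([.5414,.0219]);ax=np.array([[np.cos(yaw),-np.sin(yaw)],[np.sin(yaw),np.cos(yaw)]])
for n in("side","top"):
  q=np.load(n+"0.npz")["p"];h=cv2.cvtColor(q,cv2.COLOR_RGB2HSV).astype(int)
  b=(h[...,0]>8)&(h[...,0]<25)&(h[...,1]>130)
  for sx in(1,-1):
    for sy in(1,-1):
      c=N+ax@np.array([sx,sy])*.033/2**.5
      S=np.concatenate([np.c_[c[0]+.005*np.cos(a),c[1]+.005*np.sin(a),np.full(181,w)] for w in(.017,.064)]+[[[*c,.074]]])
      Hh=cv2.convexHull(proj(n,S).astype(np.float32));m=np.zeros((400,640),np.uint8);cv2.fillPoly(m,[np.int32(Hh*16)],1,shift=4)
      w=cv2.dilate(m,np.ones((9,9)))>0
      A=np.argwhere(b&w).mean(0)[::-1];B=np.argwhere(m>0).mean(0)[::-1];print(n,sx,sy,"meas-pred px",np.round(A-B,2),(b&w).sum(),m.sum())
J=lambda n:(proj(n,[[.5414,.0219,.04],[.5424,.0219,.04],[.5414,.0229,.04]]));
for n in("side","top"):j=J(n);print(n,"px per mm x,y",(j[1]-j[0]).round(2),(j[2]-j[0]).round(2))
E
```

```text
green u 254 269 v 145 167
left edge per row  meas/pred [(148, 255, 254), (151, 254, 253), (154, 255, 253), (157, 258, 253), (160, 259, 254), (163, 259, 254)]
bottom per col [(256, 155, 166), (259, 166, 168), (262, 167, 168), (265, 167, 168), (268, 167, 168)]
side 1 1 meas-pred px [-0.07 -0.47] 76 115
side 1 -1 meas-pred px [-0.02 -0.3 ] 75 137
side -1 1 meas-pred px [-0.05 -0.49] 78 129
side -1 -1 meas-pred px [0.19 0.07] 85 132
top 1 1 meas-pred px [-0.71 -0.69] 32 58
top 1 -1 meas-pred px [-0.32 -0.38] 25 52
top -1 1 meas-pred px [-0.3  -0.59] 26 53
top -1 -1 meas-pred px [-0.81 -0.8 ] 22 51
side px per mm x,y [ 0.37 -0.18] [-0.31 -0.19]
top px per mm x,y [ 0.02 -0.51] [-0.51 -0.01]
```

Body and pocket agree within about 1 mm. I'll shift 0.8 mm along tool x and lower, watching force.

Emit:
drive_tool(
  rows=[
    {"tx": 0.08,"ty": -0.02,"tz": 1.0,"ax": 0,"ay": 0,"az": 0,"claw": 4.5},
    {"tx": 0,"ty": 0,"tz": 1.0,"ax": 0,"ay": 0,"az": 0,"claw": 4.5},
    {"tx": 0,"ty": 0,"tz": 1.0,"ax": 0,"ay": 0,"az": 0,"claw": 4.5},
    {"tx": 0,"ty": 0,"tz": 1.0,"ax": 0,"ay": 0,"az": 0,"claw": 4.5},
    {"tx": 0,"ty": 0,"tz": 0.5,"ax": 0,"ay": 0,"az": 0,"claw": 4.5},
    {"tx": 0,"ty": 0,"tz": 0,"ax": 0,"ay": 0,"az": 0,"claw": 4.5},
  ],
)

```text
time_s: 5.58
tcp_pos: [0.5398, 0.0215, 0.0521]
ee_rot: [[0.987, -0.162, -0.004], [-0.162, -0.987, -0.001], [-0.004, 0.002, -1.0]]
wrist_force: [0.4, -0.4, -2.0]
gripper_width: 0.585
gripper_force: 30.0
```

Emit:
drive_tool(
  rows=[
    {"tx": 0,"ty": 0,"tz": 1.0,"ax": 0,"ay": 0,"az": 0,"claw": 4.5},
    {"tx": 0,"ty": 0,"tz": 1.0,"ax": 0,"ay": 0,"az": 0,"claw": 4.5},
    {"tx": 0,"ty": 0,"tz": 0.8,"ax": 0,"ay": 0,"az": 0,"claw": 4.5},
    {"tx": 0,"ty": 0,"tz": 0,"ax": 0,"ay": 0,"az": 0,"claw": 4.5},
    {"tx": 0,"ty": 0,"tz": 0,"ax": 0,"ay": 0,"az": 0,"claw": 4.5},
    {"tx": 0,"ty": 0,"tz": 0,"ax": 0,"ay": 0,"az": 0,"claw": 4.5},
  ],
)

```text
time_s: 6.08
tcp_pos: [0.5414, 0.0223, 0.0262]
ee_rot: [[0.987, -0.161, 0.0], [-0.161, -0.987, -0.0], [0.0, -0.0, -1.0]]
wrist_force: [-0.5, -0.2, -1.7]
gripper_width: 0.588
gripper_force: 30.0
```

Emit:
drive_tool(
  rows=[
    {"tx": 0,"ty": 0,"tz": 0.3,"ax": 0,"ay": 0,"az": 0,"claw": 4.5},
    {"tx": 0,"ty": 0,"tz": 0.25,"ax": 0,"ay": 0,"az": 0,"claw": 4.5},
    {"tx": 0,"ty": 0,"tz": 0,"ax": 0,"ay": 0,"az": 0,"claw": 4.5},
    {"tx": 0,"ty": 0,"tz": 0,"ax": 0,"ay": 0,"az": 0,"claw": 4.5},
  ],
)

```text
time_s: 6.42
tcp_pos: [0.541, 0.0222, 0.0206]
ee_rot: [[0.987, -0.161, -0.0], [-0.161, -0.987, -0.0], [-0.0, 0.0, -1.0]]
wrist_force: [0.4, 0.1, -1.6]
gripper_width: 0.586
gripper_force: 30.0
```

Emit:
drive_tool(
  rows=[
    {"tx": 0,"ty": 0,"tz": 0.05,"ax": 0,"ay": 0,"az": 0,"claw": 4.5},
    {"tx": 0,"ty": 0,"tz": 0,"ax": 0,"ay": 0,"az": 0,"claw": 4.5},
    {"tx": 0,"ty": 0,"tz": 0,"ax": 0,"ay": 0,"az": 0,"claw": 4.5},
  ],
)

```text
time_s: 6.67
tcp_pos: [0.5412, 0.0222, 0.0202]
ee_rot: [[0.987, -0.161, 0.0], [-0.161, -0.987, 0.0], [0.0, -0.0, -1.0]]
wrist_force: [0.1, -0.0, -1.2]
gripper_width: 0.588
gripper_force: 30.0
```

Emit:
drive_tool(
  rows=[
    {"tx": 0,"ty": 0,"tz": 0.03,"ax": 0,"ay": 0,"az": 0,"claw": 4.8},
    {"tx": 0,"ty": 0,"tz": 0,"ax": 0,"ay": 0,"az": 0,"claw": 5.2},
    {"tx": 0,"ty": 0,"tz": 0,"ax": 0,"ay": 0,"az": 0,"claw": 5.6},
    {"tx": 0,"ty": 0,"tz": 0,"ax": 0,"ay": 0,"az": 0,"claw": 6.2},
    {"tx": 0,"ty": 0,"tz": 0,"ax": 0,"ay": 0,"az": 0,"claw": 6.2},
    {"tx": 0,"ty": 0,"tz": 0,"ax": 0,"ay": 0,"az": 0,"claw": 6.2},
    {"tx": 0,"ty": 0,"tz": -1.0,"ax": 0,"ay": 0,"az": 0,"claw": 6.2},
    {"tx": 0,"ty": 0,"tz": -3.0,"ax": 0,"ay": 0,"az": 0,"claw": 6.2},
    {"tx": 0,"ty": 0,"tz": -4.0,"ax": 0,"ay": 0,"az": 0,"claw": 6.2},
    {"tx": 0,"ty": 0,"tz": -2.0,"ax": 0,"ay": 0,"az": 0,"claw": 6.2},
  ],
)

```text
time_s: 7.5
tcp_pos: [0.5432, 0.0224, 0.1246]
ee_rot: [[0.987, -0.16, 0.006], [-0.16, -0.987, 0.001], [0.006, -0.002, -1.0]]
wrist_force: [0.8, 0.3, 0.3]
gripper_width: 0.716
gripper_force: 0.0
```

Emit:
drive_tool(
  rows=[
    {"tx": 0.55,"ty": 3.93,"tz": 0,"ax": 0,"ay": 0,"az": 0,"claw": 6.2},
    {"tx": 0.55,"ty": 3.93,"tz": 0,"ax": 0,"ay": 0,"az": 0,"claw": 6.2},
    {"tx": 0.55,"ty": 3.93,"tz": 0,"ax": 0,"ay": 0,"az": 0,"claw": 6.2},
    {"tx": 0.55,"ty": 3.93,"tz": 0,"ax": 0,"ay": 0,"az": 0,"claw": 8.0},
    {"tx": 0.55,"ty": 3.93,"tz": 0,"ax": 0,"ay": 0,"az": 0,"claw": 8.0},
    {"tx": 0.55,"ty": 3.93,"tz": 0,"ax": 0,"ay": 0,"az": 0,"claw": 8.0},
    {"tx": 0.55,"ty": 3.93,"tz": 0,"ax": 0,"ay": 0,"az": 0,"claw": 8.0},
    {"tx": 0.55,"ty": 3.93,"tz": 0,"ax": 0,"ay": 0,"az": 0,"claw": 8.0},
    {"tx": 0.55,"ty": 3.93,"tz": 0,"ax": 0,"ay": 0,"az": 0,"claw": 8.0},
    {"tx": 0.55,"ty": 3.93,"tz": 0,"ax": 0,"ay": 0,"az": 0,"claw": 8.0},
  ],
)

```text
time_s: 8.33
tcp_pos: [0.5317, -0.3766, 0.1209]
ee_rot: [[0.987, -0.161, 0.001], [-0.161, -0.987, -0.0], [0.001, 0.0, -1.0]]
wrist_force: [1.5, 0.2, 0.4]
gripper_width: 0.918
gripper_force: 0.0
```

Emit:
drive_tool(
  rows=[
    {"tx": 0,"ty": 0,"tz": 2.0,"ax": 0,"ay": 0,"az": 0,"claw": 8.0},
    {"tx": 0,"ty": 0,"tz": 3.0,"ax": 0,"ay": 0,"az": 0,"claw": 8.0},
    {"tx": 0,"ty": 0,"tz": 2.0,"ax": 0,"ay": 0,"az": 0,"claw": 8.0},
    {"tx": 0,"ty": 0,"tz": 0,"ax": 0,"ay": 0,"az": 0,"claw": 8.0},
    {"tx": 0,"ty": 0,"tz": 0,"ax": 0,"ay": 0,"az": 0,"claw": 8.0},
    {"tx": 0,"ty": 0,"tz": 0,"ax": 0,"ay": 0,"az": 0,"claw": 8.0},
  ],
)

```text
time_s: 8.83
tcp_pos: [0.5333, -0.3751, 0.0518]
ee_rot: [[0.987, -0.16, 0.002], [-0.16, -0.987, -0.002], [0.003, 0.001, -1.0]]
wrist_force: [0.8, -0.4, 0.1]
gripper_width: 0.918
gripper_force: 0.0
```

```bash
python3 - <<'E'
from h import *
plan([.5326,-.375,.0035],1)
p,d=capture("top");pp,dd=capture("side");a=cv2.resize(p[150:250,210:310],(400,400));b=cv2.resize(pp[140:240,200:320],(400,333));b=np.vstack([b,np.zeros((67,400,3),np.uint8)])
e=cv2.resize(pp[210:360,340:540],(400,300)); e=np.vstack([e,np.zeros((100,400,3),np.uint8)])
cv2.imwrite("pics/t4.png",cv2.resize(np.hstack([a,b,e]),(800,267))[:,:,::-1])
c=cloud("side",dd)
h=cv2.cvtColor(pp,cv2.COLOR_RGB2HSV).astype(int);g=(abs(h[...,0]-62)<18)&(h[...,1]>100)&(np.hypot(c[...,0]-.541,c[...,1]-.022)<.05);print("side body top z",np.percentile(c[g][:,2],[50,90,95]))
c=cloud("top",d);h=cv2.cvtColor(p,cv2.COLOR_RGB2HSV).astype(int);g=(abs(h[...,0]-62)<18)&(h[...,1]>100)&(np.hypot(c[...,0]-.541,c[...,1]-.022)<.05)
print("top body",g.sum(),cv2.minEnclosingCircle((c[g][:,:2]*1000).astype(np.float32)),np.median(c[g],0))
E
```

```text
tcp [ 0.5333 -0.3751  0.0518] yaw x -9.22 z [ 0.0024 -0.0017 -1.    ] t 8.83
total cm [-0.08 -0.    4.83] per row [-8.000e-02 -2.000e-03  4.826e+00] norm 4.83
side body top z [0.04108695 0.04290521 0.04344454]
top body 540 ((542.5914916992188, 21.8460750579834), 25.306007385253906) [0.54224674 0.0211012  0.04286554]
```

View pics/t4.png

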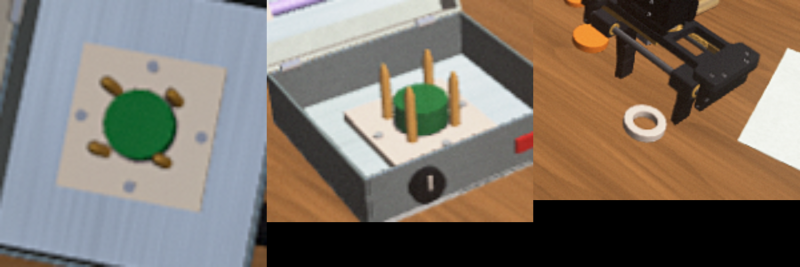

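The body sits flat between the pins (top at 42–43 mm, centred within 1 mm), and the fingers straddle the ring. Descend and close.

Emit:
drive_tool(
  rows=[
    {"tx": -0.05,"ty": 0,"tz": 2.0,"ax": 0,"ay": 0,"az": 0,"claw": 8.0},
    {"tx": 0,"ty": 0,"tz": 2.0,"ax": 0,"ay": 0,"az": 0,"claw": 8.0},
    {"tx": 0,"ty": 0,"tz": 0.75,"ax": 0,"ay": 0,"az": 0,"claw": 8.0},
    {"tx": 0,"ty": 0,"tz": 0,"ax": 0,"ay": 0,"az": 0,"claw": 8.0},
    {"tx": 0,"ty": 0,"tz": 0,"ax": 0,"ay": 0,"az": 0,"claw": 8.0},
    {"tx": 0,"ty": 0,"tz": 0,"ax": 0,"ay": 0,"az": 0,"claw": 6.5},
    {"tx": 0,"ty": 0,"tz": 0,"ax": 0,"ay": 0,"az": 0,"claw": 5.5},
    {"tx": 0,"ty": 0,"tz": 0,"ax": 0,"ay": 0,"az": 0,"claw": 4.5},
    {"tx": 0,"ty": 0,"tz": 0,"ax": 0,"ay": 0,"az": 0,"claw": 4.5},
    {"tx": 0,"ty": 0,"tz": 0,"ax": 0,"ay": 0,"az": 0,"claw": 4.5},
  ],
)

```text
time_s: 9.77
tcp_pos: [0.5317, -0.3746, 0.0028]
ee_rot: [[0.987, -0.161, 0.001], [-0.161, -0.987, -0.0], [0.001, 0.0, -1.0]]
wrist_force: [-0.0, -0.1, 0.1]
gripper_width: 0.624
gripper_force: 0.0
```

Emit:
drive_tool(
  rows=[
    {"tx": 0,"ty": 0,"tz": 0,"ax": 0,"ay": 0,"az": 0,"claw": 4.5},
    {"tx": 0,"ty": 0,"tz": 0,"ax": 0,"ay": 0,"az": 0,"claw": 4.5},
  ],
)

```text
time_s: 9.93
tcp_pos: [0.5316, -0.3746, 0.0026]
ee_rot: [[0.987, -0.161, 0.0], [-0.161, -0.987, -0.0], [0.0, 0.0, -1.0]]
wrist_force: [-0.1, 0.5, 0.6]
gripper_width: 0.572
gripper_force: 30.0
```

Emit:
drive_tool(
  rows=[
    {"tx": 0,"ty": 0,"tz": -1.0,"ax": 0,"ay": 0,"az": 0,"claw": 4.5},
    {"tx": 0,"ty": 0,"tz": -3.0,"ax": 0,"ay": 0,"az": 0,"claw": 4.5},
    {"tx": 0,"ty": 0,"tz": -4.0,"ax": 0,"ay": 0,"az": 0,"claw": 4.5},
    {"tx": -0.4,"ty": -3.0,"tz": -2.0,"ax": 0,"ay": 0,"az": 0,"claw": 4.5},
    {"tx": -0.5,"ty": -3.8,"tz": 0,"ax": 0,"ay": 0,"az": 0,"claw": 4.5},
    {"tx": -0.5,"ty": -3.8,"tz": 0,"ax": 0,"ay": 0,"az": 0,"claw": 4.5},
    {"tx": -0.5,"ty": -3.8,"tz": 0,"ax": 0,"ay": 0,"az": 0,"claw": 4.5},
    {"tx": -0.6,"ty": -3.8,"tz": 0,"ax": 0,"ay": 0,"az": 0,"claw": 4.5},
    {"tx": -0.6,"ty": -3.8,"tz": 0,"ax": 0,"ay": 0,"az": 0,"claw": 4.5},
    {"tx": -0.6,"ty": -3.8,"tz": 0,"ax": 0,"ay": 0,"az": 0,"claw": 4.5},
  ],
)

```text
time_s: 10.77
tcp_pos: [0.5364, -0.1122, 0.1032]
ee_rot: [[0.987, -0.161, 0.001], [-0.161, -0.987, 0.0], [0.001, -0.0, -1.0]]
wrist_force: [0.3, 0.4, -0.1]
gripper_width: 0.577
gripper_force: 30.0
```

Emit:
drive_tool(
  rows=[
    {"tx": -0.6,"ty": -3.8,"tz": 0,"ax": 0,"ay": 0,"az": 0,"claw": 4.5},
    {"tx": -0.6,"ty": -3.8,"tz": 0,"ax": 0,"ay": 0,"az": 0,"claw": 4.5},
    {"tx": -0.6,"ty": -1.9,"tz": 0,"ax": 0,"ay": 0,"az": 0,"claw": 4.5},
    {"tx": 0,"ty": 0,"tz": 0,"ax": 0,"ay": 0,"az": 0,"claw": 4.5},
    {"tx": 0,"ty": 0,"tz": 0,"ax": 0,"ay": 0,"az": 0,"claw": 4.5},
    {"tx": 0,"ty": 0,"tz": 0,"ax": 0,"ay": 0,"az": 0,"claw": 4.5},
  ],
)

```text
time_s: 11.27
tcp_pos: [0.5342, -0.0175, 0.1027]
ee_rot: [[0.987, -0.161, 0.0], [-0.161, -0.987, -0.0], [0.0, -0.0, -1.0]]
wrist_force: [-1.1, -0.2, 0.4]
gripper_width: 0.58
gripper_force: 30.0
```

```bash
python3 - <<'E'
from h import *
plan([.5406,.022,.0446],1)
E
```

```text
tcp [ 0.5342 -0.0175  0.1027] yaw x -9.27 z [ 3.e-04 -0.e+00 -1.e+00] t 11.27
total cm [-0.01 -4.    5.81] per row [-5.000e-03 -4.001e+00  5.815e+00] norm 7.06
```

Emit:
drive_tool(
  rows=[
    {"tx": 0,"ty": -2.0,"tz": 0,"ax": 0,"ay": 0,"az": 0,"claw": 4.5},
    {"tx": 0,"ty": -2.0,"tz": 0,"ax": 0,"ay": 0,"az": 0,"claw": 4.5},
    {"tx": 0,"ty": 0,"tz": 0,"ax": 0,"ay": 0,"az": 0,"claw": 4.5},
    {"tx": 0,"ty": 0,"tz": 0,"ax": 0,"ay": 0,"az": 0,"claw": 4.5},
    {"tx": 0,"ty": 0,"tz": 1.5,"ax": 0,"ay": 0,"az": 0,"claw": 4.5},
    {"tx": 0,"ty": 0,"tz": 1.5,"ax": 0,"ay": 0,"az": 0,"claw": 4.5},
    {"tx": 0,"ty": 0,"tz": 1.0,"ax": 0,"ay": 0,"az": 0,"claw": 4.5},
    {"tx": 0,"ty": 0,"tz": 1.0,"ax": 0,"ay": 0,"az": 0,"claw": 4.5},
    {"tx": 0,"ty": 0,"tz": 0,"ax": 0,"ay": 0,"az": 0,"claw": 4.5},
    {"tx": 0,"ty": 0,"tz": 0,"ax": 0,"ay": 0,"az": 0,"claw": 4.5},
  ],
)

```text
time_s: 12.1
tcp_pos: [0.5405, 0.0216, 0.052]
ee_rot: [[0.987, -0.162, -0.001], [-0.162, -0.987, -0.001], [-0.001, 0.001, -1.0]]
wrist_force: [0.3, 0.0, 0.3]
gripper_width: 0.577
gripper_force: 30.0
```

Emit:
drive_tool(
  rows=[
    {"tx": 0,"ty": 0,"tz": 0.5,"ax": 0,"ay": 0,"az": 0,"claw": 4.5},
    {"tx": 0,"ty": 0,"tz": 0.2,"ax": 0,"ay": 0,"az": 0,"claw": 4.5},
    {"tx": 0,"ty": 0,"tz": 0,"ax": 0,"ay": 0,"az": 0,"claw": 4.5},
    {"tx": 0,"ty": 0,"tz": 0,"ax": 0,"ay": 0,"az": 0,"claw": 4.5},
  ],
)

```text
time_s: 12.43
tcp_pos: [0.5406, 0.0223, 0.0455]
ee_rot: [[0.987, -0.161, 0.0], [-0.161, -0.987, 0.0], [0.0, -0.0, -1.0]]
wrist_force: [-0.1, -0.2, 0.2]
gripper_width: 0.576
gripper_force: 30.0
```

Emit:
drive_tool(
  rows=[
    {"tx": 0,"ty": 0,"tz": 0.08,"ax": 0,"ay": 0,"az": 0,"claw": 4.5},
    {"tx": 0,"ty": 0,"tz": 0,"ax": 0,"ay": 0,"az": 0,"claw": 4.5},
    {"tx": 0,"ty": 0,"tz": 0,"ax": 0,"ay": 0,"az": 0,"claw": 4.5},
  ],
)

```text
time_s: 12.68
tcp_pos: [0.5407, 0.0223, 0.0447]
ee_rot: [[0.987, -0.161, 0.0], [-0.161, -0.987, 0.0], [0.0, -0.0, -1.0]]
wrist_force: [0.1, 0.4, -0.5]
gripper_width: 0.577
gripper_force: 30.0
```

Emit:
drive_tool(
  rows=[
    {"tx": 0,"ty": 0,"tz": 0.02,"ax": 0,"ay": 0,"az": 0,"claw": 4.8},
    {"tx": 0,"ty": 0,"tz": 0,"ax": 0,"ay": 0,"az": 0,"claw": 5.2},
    {"tx": 0,"ty": 0,"tz": 0,"ax": 0,"ay": 0,"az": 0,"claw": 5.6},
    {"tx": 0,"ty": 0,"tz": 0,"ax": 0,"ay": 0,"az": 0,"claw": 6.2},
    {"tx": 0,"ty": 0,"tz": 0,"ax": 0,"ay": 0,"az": 0,"claw": 6.2},
    {"tx": 0,"ty": 0,"tz": 0,"ax": 0,"ay": 0,"az": 0,"claw": 6.2},
    {"tx": 0,"ty": 0,"tz": -1.0,"ax": 0,"ay": 0,"az": 0,"claw": 6.2},
    {"tx": 0,"ty": 0,"tz": -3.0,"ax": 0,"ay": 0,"az": 0,"claw": 6.2},
    {"tx": 0,"ty": 0,"tz": -3.5,"ax": 0,"ay": 0,"az": 0,"claw": 6.2},
    {"tx": 0,"ty": 0,"tz": 0,"ax": 0,"ay": 0,"az": 0,"claw": 6.2},
  ],
)

```text
time_s: 13.52
tcp_pos: [0.5453, 0.0231, 0.1268]
ee_rot: [[0.987, -0.159, 0.014], [-0.159, -0.987, 0.002], [0.013, -0.004, -1.0]]
wrist_force: [0.9, 0.1, 0.7]
gripper_width: 0.716
gripper_force: 0.0
```

```bash
python3 - <<'E'
from h import *
plan([.6098,-.2287,.12],8)
E
```

```text
tcp [0.5453 0.0231 0.1268] yaw x -9.15 z [ 0.0139  0.0022 -0.9999] t 13.52
total cm [10.36 23.84  0.71] per row [1.295 2.98  0.089] norm 3.25
```

Emit:
drive_tool(
  rows=[
    {"tx": 1.56,"ty": 3.37,"tz": 0,"ax": 0,"ay": 0,"az": 0,"claw": 6.2},
    {"tx": 1.56,"ty": 3.37,"tz": 0,"ax": 0,"ay": 0,"az": 0,"claw": 6.2},
    {"tx": 1.56,"ty": 3.37,"tz": 0,"ax": 0,"ay": 0,"az": 0,"claw": 6.2},
    {"tx": 1.56,"ty": 3.37,"tz": 0,"ax": 0,"ay": 0,"az": 0,"claw": 8.0},
    {"tx": 1.56,"ty": 3.37,"tz": 0,"ax": 0,"ay": 0,"az": 0,"claw": 8.0},
    {"tx": 1.56,"ty": 3.37,"tz": 0,"ax": 0,"ay": 0,"az": 0,"claw": 8.0},
    {"tx": 1.56,"ty": 3.37,"tz": 0,"ax": 0,"ay": 0,"az": 0,"claw": 8.0},
    {"tx": 0,"ty": 0,"tz": 3.0,"ax": 0,"ay": 0,"az": 0,"claw": 8.0},
    {"tx": 0,"ty": 0,"tz": 3.0,"ax": 0,"ay": 0,"az": 0,"claw": 8.0},
    {"tx": 0,"ty": 0,"tz": 0,"ax": 0,"ay": 0,"az": 0,"claw": 8.0},
  ],
)

```text
time_s: 14.35
tcp_pos: [0.6059, -0.2281, 0.0535]
ee_rot: [[0.986, -0.164, -0.011], [-0.164, -0.986, 0.003], [-0.012, -0.001, -1.0]]
wrist_force: [-0.8, 0.9, -2.0]
gripper_width: 0.914
gripper_force: 0.0
```

Emit:
drive_tool(
  rows=[
    {"tx": 0,"ty": 0,"tz": 0,"ax": 0,"ay": 0,"az": 0,"claw": 8.0},
    {"tx": 0,"ty": 0,"tz": 0,"ax": 0,"ay": 0,"az": 0,"claw": 8.0},
  ],
)

```text
time_s: 14.52
tcp_pos: [0.6116, -0.2283, 0.0612]
ee_rot: [[0.987, -0.16, 0.002], [-0.16, -0.987, -0.001], [0.003, 0.001, -1.0]]
wrist_force: [-0.3, 0.4, 1.0]
gripper_width: 0.924
gripper_force: 0.0
```

```bash
python3 - <<'E'
from h import *
plan([.6098,-.2287,.0033],1)
p,d=capture("top");pp,dd=capture("side");a=cv2.resize(p[150:250,210:310],(400,400));b=cv2.resize(pp[140:240,200:320],(400,333));b=np.vstack([b,np.zeros((67,400,3),np.uint8)])
e=cv2.resize(pp[150:300,300:500],(400,300)); e=np.vstack([e,np.zeros((100,400,3),np.uint8)])
cv2.imwrite("pics/t5.png",cv2.resize(np.hstack([a,b,e]),(800,267))[:,:,::-1])
for n,dp in(("top",d),("side",dd)):
    c=cloud(n,dp);q=(p if n=="top" else pp);h=cv2.cvtColor(q,cv2.COLOR_RGB2HSV).astype(int)
    g=(h[...,1]<60)&(c[...,2]>.047)&(c[...,2]<.062)&(np.hypot(c[...,0]-.541,c[...,1]-.022)<.036)
    Q=c[g];print(n,g.sum(),cv2.minEnclosingCircle((Q[:,:2]*1000).astype(np.float32)),np.median(Q,0),np.linalg.lstsq(np.c_[Q[:,:2],np.ones(len(Q))],Q[:,2],rcond=None)[0])
E
```

```text
tcp [ 0.6116 -0.2283  0.0612] yaw x -9.2 z [ 0.0024 -0.0012 -1.    ] t 14.52
total cm [-0.18  0.07  5.79] per row [-0.184  0.067  5.791] norm 5.79
top 0 ((0.0, 0.0), 0.0) [nan nan nan] [0. 0. 0.]
side 230 ((539.5374755859375, 20.07080841064453), 28.245317459106445) [0.54381771 0.02095764 0.05327246] [0.01281327 0.01784944 0.04535466]
  return _methods._mean(a, axis=axis, dtype=dtype,
  ret = um.true_divide(
```

View pics/t5.png

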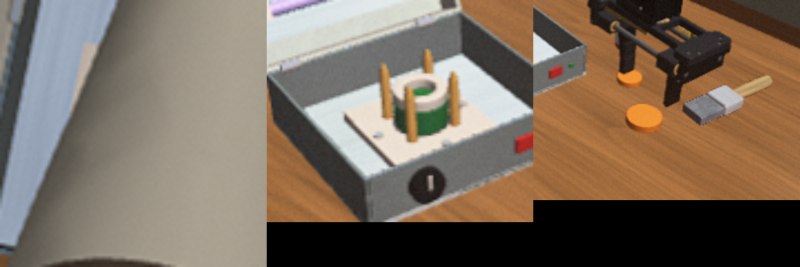

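The ring is flat on the body (top at 53–54 mm). The fingers straddle the large amber disc, with about 40 mm to the brush. Descend gently and close.

Emit:
drive_tool(
  rows=[
    {"tx": -0.1,"ty": 0.05,"tz": 1.5,"ax": 0,"ay": 0,"az": 0,"claw": 8.0},
    {"tx": 0,"ty": 0,"tz": 1.5,"ax": 0,"ay": 0,"az": 0,"claw": 8.0},
    {"tx": 0,"ty": 0,"tz": 1.2,"ax": 0,"ay": 0,"az": 0,"claw": 8.0},
    {"tx": 0,"ty": 0,"tz": 0.8,"ax": 0,"ay": 0,"az": 0,"claw": 8.0},
    {"tx": 0,"ty": 0,"tz": 0.4,"ax": 0,"ay": 0,"az": 0,"claw": 8.0},
    {"tx": 0,"ty": 0,"tz": 0.1,"ax": 0,"ay": 0,"az": 0,"claw": 8.0},
    {"tx": 0,"ty": 0,"tz": 0,"ax": 0,"ay": 0,"az": 0,"claw": 8.0},
    {"tx": 0,"ty": 0,"tz": 0,"ax": 0,"ay": 0,"az": 0,"claw": 8.0},
  ],
)

```text
time_s: 15.28
tcp_pos: [0.61, -0.2286, 0.0051]
ee_rot: [[0.987, -0.161, 0.001], [-0.161, -0.987, -0.0], [0.001, 0.0, -1.0]]
wrist_force: [0.6, -0.4, 0.0]
gripper_width: 0.917
gripper_force: 0.0
```

Emit:
drive_tool(
  rows=[
    {"tx": 0,"ty": 0,"tz": 0.15,"ax": 0,"ay": 0,"az": 0,"claw": 8.0},
    {"tx": 0,"ty": 0,"tz": 0,"ax": 0,"ay": 0,"az": 0,"claw": 6.5},
    {"tx": 0,"ty": 0,"tz": 0,"ax": 0,"ay": 0,"az": 0,"claw": 5.5},
    {"tx": 0,"ty": 0,"tz": 0,"ax": 0,"ay": 0,"az": 0,"claw": 4.5},
    {"tx": 0,"ty": 0,"tz": 0,"ax": 0,"ay": 0,"az": 0,"claw": 4.5},
    {"tx": 0,"ty": 0,"tz": 0,"ax": 0,"ay": 0,"az": 0,"claw": 4.5},
    {"tx": 0,"ty": 0,"tz": 0,"ax": 0,"ay": 0,"az": 0,"claw": 4.5},
    {"tx": 0,"ty": 0,"tz": 0,"ax": 0,"ay": 0,"az": 0,"claw": 4.5},
  ],
)

```text
time_s: 15.95
tcp_pos: [0.6093, -0.2285, 0.0029]
ee_rot: [[0.987, -0.161, 0.0], [-0.161, -0.987, -0.0], [0.0, 0.0, -1.0]]
wrist_force: [0.1, -0.3, 0.6]
gripper_width: 0.578
gripper_force: 30.0
```

Emit:
drive_tool(
  rows=[
    {"tx": 0,"ty": 0,"tz": -1.0,"ax": 0,"ay": 0,"az": 0,"claw": 4.5},
    {"tx": 0,"ty": 0,"tz": -3.0,"ax": 0,"ay": 0,"az": 0,"claw": 4.5},
    {"tx": 0,"ty": 0,"tz": -3.5,"ax": 0,"ay": 0,"az": 0,"claw": 4.5},
    {"tx": -0.86,"ty": -1.63,"tz": -3.0,"ax": 0,"ay": 0,"az": 0,"claw": 4.5},
    {"tx": -1.6,"ty": -3.5,"tz": -0.5,"ax": 0,"ay": 0,"az": 0,"claw": 4.5},
    {"tx": -1.6,"ty": -3.5,"tz": 0,"ax": 0,"ay": 0,"az": 0,"claw": 4.5},
    {"tx": -1.6,"ty": -3.5,"tz": 0,"ax": 0,"ay": 0,"az": 0,"claw": 4.5},
    {"tx": -1.6,"ty": -3.5,"tz": 0,"ax": 0,"ay": 0,"az": 0,"claw": 4.5},
    {"tx": -1.6,"ty": -3.5,"tz": 0,"ax": 0,"ay": 0,"az": 0,"claw": 4.5},
    {"tx": -1.2,"ty": -2.5,"tz": 0,"ax": 0,"ay": 0,"az": 0,"claw": 4.5},
  ],
)

```text
time_s: 16.78
tcp_pos: [0.5439, 0.0036, 0.1138]
ee_rot: [[0.987, -0.16, 0.001], [-0.16, -0.987, 0.001], [0.001, -0.001, -1.0]]
wrist_force: [0.7, -0.3, -0.5]
gripper_width: 0.579
gripper_force: 30.0
```

Emit:
drive_tool(
  rows=[
    {"tx": -0.8,"ty": -2.0,"tz": 0,"ax": 0,"ay": 0,"az": 0,"claw": 4.5},
    {"tx": 0,"ty": 0,"tz": 0,"ax": 0,"ay": 0,"az": 0,"claw": 4.5},
    {"tx": 0,"ty": 0,"tz": 0,"ax": 0,"ay": 0,"az": 0,"claw": 4.5},
    {"tx": 0,"ty": 0,"tz": 0,"ax": 0,"ay": 0,"az": 0,"claw": 4.5},
  ],
)

```text
time_s: 17.12
tcp_pos: [0.5403, 0.022, 0.1133]
ee_rot: [[0.987, -0.161, 0.001], [-0.161, -0.987, 0.0], [0.001, -0.0, -1.0]]
wrist_force: [-0.3, -0.1, -0.3]
gripper_width: 0.584
gripper_force: 30.0
```

```bash
python3 - <<'E'
from h import *
plan([.5402,.0222,.0572],1)
E
```

```text
tcp [0.5403 0.022  0.1133] yaw x -9.26 z [ 6.e-04  1.e-04 -1.e+00] t 17.12
total cm [-0.02 -0.01  5.61] per row [-0.019 -0.014  5.613] norm 5.61
```

Emit:
drive_tool(
  rows=[
    {"tx": 0,"ty": 0,"tz": 1.0,"ax": 0,"ay": 0,"az": 0,"claw": 4.5},
    {"tx": 0,"ty": 0,"tz": 1.5,"ax": 0,"ay": 0,"az": 0,"claw": 4.5},
    {"tx": 0,"ty": 0,"tz": 1.2,"ax": 0,"ay": 0,"az": 0,"claw": 4.5},
    {"tx": 0,"ty": 0,"tz": 0.9,"ax": 0,"ay": 0,"az": 0,"claw": 4.5},
    {"tx": 0,"ty": 0,"tz": 0.5,"ax": 0,"ay": 0,"az": 0,"claw": 4.5},
    {"tx": 0,"ty": 0,"tz": 0.25,"ax": 0,"ay": 0,"az": 0,"claw": 4.5},
    {"tx": 0,"ty": 0,"tz": 0.1,"ax": 0,"ay": 0,"az": 0,"claw": 4.5},
    {"tx": 0,"ty": 0,"tz": 0,"ax": 0,"ay": 0,"az": 0,"claw": 4.5},
    {"tx": 0,"ty": 0,"tz": 0,"ax": 0,"ay": 0,"az": 0,"claw": 4.5},
  ],
)

```text
time_s: 17.87
tcp_pos: [0.5406, 0.0222, 0.0588]
ee_rot: [[0.987, -0.161, 0.001], [-0.161, -0.987, 0.0], [0.001, -0.0, -1.0]]
wrist_force: [0.2, 0.3, 0.7]
gripper_width: 0.581
gripper_force: 30.0
```

Emit:
drive_tool(
  rows=[
    {"tx": 0,"ty": 0,"tz": 0.15,"ax": 0,"ay": 0,"az": 0,"claw": 4.5},
    {"tx": 0,"ty": 0,"tz": 0,"ax": 0,"ay": 0,"az": 0,"claw": 4.5},
    {"tx": 0,"ty": 0,"tz": 0,"ax": 0,"ay": 0,"az": 0,"claw": 4.5},
    {"tx": 0,"ty": 0,"tz": 0,"ax": 0,"ay": 0,"az": 0,"claw": 4.5},
  ],
)

```text
time_s: 18.2
tcp_pos: [0.5403, 0.0223, 0.057]
ee_rot: [[0.987, -0.161, 0.0], [-0.161, -0.987, 0.0], [0.0, -0.0, -1.0]]
wrist_force: [1.3, -0.0, -0.1]
gripper_width: 0.585
gripper_force: 30.0
```

Emit:
drive_tool(
  rows=[
    {"tx": 0,"ty": 0,"tz": 0.03,"ax": 0,"ay": 0,"az": 0,"claw": 4.8},
    {"tx": 0,"ty": 0,"tz": 0,"ax": 0,"ay": 0,"az": 0,"claw": 5.2},
    {"tx": 0,"ty": 0,"tz": 0,"ax": 0,"ay": 0,"az": 0,"claw": 5.6},
    {"tx": 0,"ty": 0,"tz": 0,"ax": 0,"ay": 0,"az": 0,"claw": 6.2},
    {"tx": 0,"ty": 0,"tz": 0,"ax": 0,"ay": 0,"az": 0,"claw": 6.2},
    {"tx": 0,"ty": 0,"tz": 0,"ax": 0,"ay": 0,"az": 0,"claw": 6.2},
    {"tx": 0,"ty": 0,"tz": -1.0,"ax": 0,"ay": 0,"az": 0,"claw": 6.2},
    {"tx": 0,"ty": 0,"tz": -2.0,"ax": 0,"ay": 0,"az": 0,"claw": 6.2},
    {"tx": 0,"ty": 0,"tz": -2.5,"ax": 0,"ay": 0,"az": 0,"claw": 6.2},
    {"tx": 0,"ty": 0,"tz": -1.0,"ax": 0,"ay": 0,"az": 0,"claw": 6.2},
  ],
)

```text
time_s: 19.03
tcp_pos: [0.5421, 0.0225, 0.1253]
ee_rot: [[0.987, -0.16, 0.006], [-0.16, -0.987, 0.001], [0.005, -0.002, -1.0]]
wrist_force: [0.7, -0.1, 1.2]
gripper_width: 0.707
gripper_force: 0.0
```

Now the bar. By geometry it is at (0.578, 0.247, 0.267), matching the measured bar. I'll rise first, then go over it.

Emit:
drive_tool(
  rows=[
    {"tx": 0,"ty": 0,"tz": -2.0,"ax": 0,"ay": 0,"az": 0,"claw": 6.2},
    {"tx": 0,"ty": 0,"tz": -3.0,"ax": 0,"ay": 0,"az": 0,"claw": 6.2},
    {"tx": 0,"ty": 0,"tz": -3.5,"ax": 0,"ay": 0,"az": 0,"claw": 6.2},
    {"tx": 0,"ty": 0,"tz": -3.5,"ax": 0,"ay": 0,"az": 0,"claw": 6.2},
    {"tx": 0,"ty": 0,"tz": -3.5,"ax": 0,"ay": 0,"az": 0,"claw": 6.2},
    {"tx": 0,"ty": 0,"tz": -3.5,"ax": 0,"ay": 0,"az": 0,"claw": 6.2},
    {"tx": 0,"ty": 0,"tz": -3.0,"ax": 0,"ay": 0,"az": 0,"claw": 6.2},
    {"tx": 0,"ty": 0,"tz": -1.0,"ax": 0,"ay": 0,"az": 0,"claw": 6.2},
    {"tx": 0,"ty": 0,"tz": 0,"ax": 0,"ay": 0,"az": 0,"claw": 6.2},
  ],
)

```text
time_s: 19.78
tcp_pos: [0.5412, 0.0223, 0.3553]
ee_rot: [[0.987, -0.161, 0.007], [-0.161, -0.987, 0.002], [0.007, -0.003, -1.0]]
wrist_force: [-0.4, -0.5, -0.6]
gripper_width: 0.711
gripper_force: 0.0
```

Emit:
drive_tool(
  rows=[
    {"tx": 0,"ty": -2.0,"tz": 0,"ax": 0,"ay": 0,"az": 0,"claw": 6.2},
    {"tx": 0,"ty": -3.0,"tz": 0,"ax": 0,"ay": 0,"az": 0,"claw": 6.2},
    {"tx": 0,"ty": -3.5,"tz": 0,"ax": 0,"ay": 0,"az": 0,"claw": 6.2},
    {"tx": 0.1,"ty": -3.5,"tz": 0,"ax": 0,"ay": 0,"az": 0,"claw": 5.5},
    {"tx": 0,"ty": -3.5,"tz": 0,"ax": 0,"ay": 0,"az": 0,"claw": 5.5},
    {"tx": 0,"ty": -3.5,"tz": 0,"ax": 0,"ay": 0,"az": 0,"claw": 5.5},
    {"tx": 0,"ty": -2.5,"tz": 0,"ax": 0,"ay": 0,"az": 0,"claw": 5.5},
    {"tx": 0,"ty": -1.3,"tz": 0,"ax": 0,"ay": 0,"az": 0,"claw": 5.5},
    {"tx": 0,"ty": 0,"tz": 0,"ax": 0,"ay": 0,"az": 0,"claw": 5.5},
    {"tx": 0,"ty": 0,"tz": 0,"ax": 0,"ay": 0,"az": 0,"claw": 5.5},
  ],
)

```text
time_s: 20.62
tcp_pos: [0.5774, 0.247, 0.3497]
ee_rot: [[0.987, -0.16, -0.003], [-0.16, -0.987, -0.002], [-0.003, 0.002, -1.0]]
wrist_force: [-0.5, -1.0, -0.1]
gripper_width: 0.632
gripper_force: 0.0
```

```bash
python3 - <<'E'
from h import *
plan([.5783,.2468,.248],1)
pp,dd=capture("side");p,d=capture("top")
cv2.imwrite("pics/s6.png",cv2.resize(pp[0:250,120:420],(720,600))[:,:,::-1])
for n,q,dp in(("top",p,d),("side",pp,dd)):
    c=cloud(n,dp);h=cv2.cvtColor(q,cv2.COLOR_RGB2HSV).astype(int)
    g=(h[...,0]<22)&(h[...,1]>150)&(h[...,2]>130)&(c[...,2]>.055)&(c[...,2]<.072)&(np.hypot(c[...,0]-.541,c[...,1]-.022)<.027)
    Q=c[g]
    if len(Q)>20:print(n,len(Q),cv2.minEnclosingCircle((Q[:,:2]*1000).astype(np.float32)),np.median(Q,0),np.linalg.lstsq(np.c_[Q[:,:2],np.ones(len(Q))],Q[:,2],rcond=None)[0])
E
```

```text
tcp [0.5774 0.247  0.3497] yaw x -9.23 z [-0.003 -0.002 -1.   ] t 20.62
total cm [ 0.12 -0.02 10.17] per row [ 0.12  -0.02  10.174] norm 10.17
top 561 ((542.454345703125, 22.023387908935547), 25.178007125854492) [0.54229276 0.02169476 0.06676461] [0.00539872 0.00933349 0.06363202]
side 301 ((540.8557739257812, 21.70783042907715), 26.7186336517334) [0.53859376 0.01711563 0.06563423] [0.036538   0.07662425 0.0438599 ]
```

View pics/s6.png

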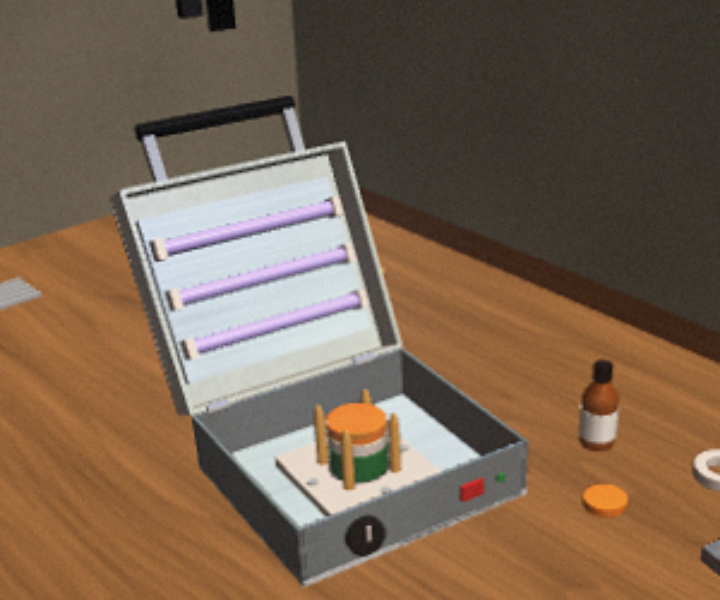

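The stack is complete and flat (amber top at 66 mm), and the fingertips hang above the bar at crop (205,15). Descend around it.

Emit:
drive_tool(
  rows=[
    {"tx": 0.05,"ty": 0,"tz": 1.5,"ax": 0,"ay": 0,"az": 0,"claw": 5.5},
    {"tx": 0,"ty": 0,"tz": 2.0,"ax": 0,"ay": 0,"az": 0,"claw": 5.5},
    {"tx": 0,"ty": 0,"tz": 2.0,"ax": 0,"ay": 0,"az": 0,"claw": 5.5},
    {"tx": 0,"ty": 0,"tz": 1.5,"ax": 0,"ay": 0,"az": 0,"claw": 5.5},
    {"tx": 0,"ty": 0,"tz": 0.5,"ax": 0,"ay": 0,"az": 0,"claw": 5.5},
    {"tx": 0,"ty": 0,"tz": 0,"ax": 0,"ay": 0,"az": 0,"claw": 5.5},
    {"tx": 0,"ty": 0,"tz": 0,"ax": 0,"ay": 0,"az": 0,"claw": 5.5},
  ],
)

```text
time_s: 21.3
tcp_pos: [0.5788, 0.2462, 0.2777]
ee_rot: [[0.987, -0.162, 0.001], [-0.162, -0.987, 0.0], [0.001, -0.001, -1.0]]
wrist_force: [0.5, -0.4, 0.5]
gripper_width: 0.63
gripper_force: 0.0
```

Emit:
drive_tool(
  rows=[
    {"tx": 0,"ty": 0,"tz": 1.5,"ax": 0,"ay": 0,"az": 0,"claw": 5.5},
    {"tx": 0,"ty": 0,"tz": 1.0,"ax": 0,"ay": 0,"az": 0,"claw": 5.5},
    {"tx": 0,"ty": 0,"tz": 0.2,"ax": 0,"ay": 0,"az": 0,"claw": 5.5},
    {"tx": 0,"ty": 0,"tz": 0,"ax": 0,"ay": 0,"az": 0,"claw": 5.5},
    {"tx": 0,"ty": 0,"tz": 0,"ax": 0,"ay": 0,"az": 0,"claw": 5.5},
    {"tx": 0,"ty": 0,"tz": 0,"ax": 0,"ay": 0,"az": 0,"claw": 5.5},
  ],
)

```text
time_s: 21.8
tcp_pos: [0.5788, 0.2472, 0.2505]
ee_rot: [[0.987, -0.161, 0.001], [-0.161, -0.987, 0.001], [0.001, -0.001, -1.0]]
wrist_force: [-0.4, 0.4, 0.0]
gripper_width: 0.635
gripper_force: 0.0
```

```bash
python3 - <<'E'
from h import *
plan([.5783,.2468,.248],1)
pp,dd=capture("side")
cv2.imwrite("pics/s7.png",cv2.resize(pp[0:120,120:320],(800,480))[:,:,::-1])
E
```

```text
tcp [0.5788 0.2472 0.2505] yaw x -9.26 z [ 1.5e-03  7.0e-04 -1.0e+00] t 21.8
total cm [-0.05  0.05  0.25] per row [-0.049  0.046  0.25 ] norm 0.26
```

View pics/s7.png

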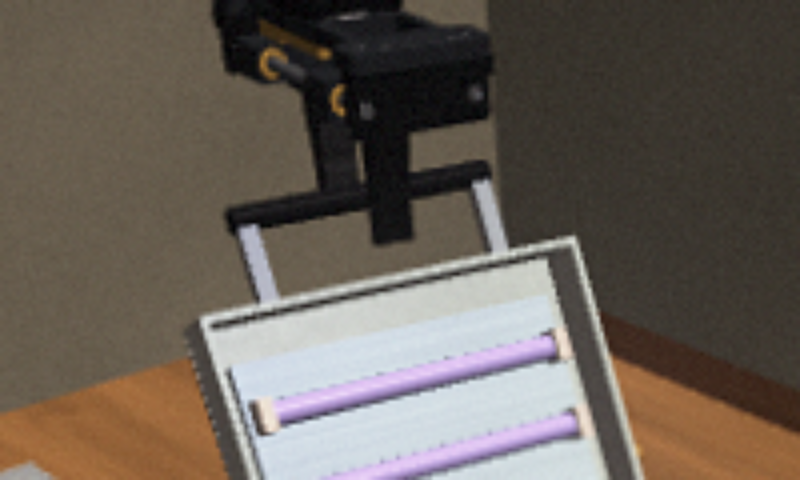

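The fingers straddle the middle of the bar, one in front and one behind, with no force. Close on it.

Emit:
drive_tool(
  rows=[
    {"tx": 0,"ty": 0,"tz": 0.2,"ax": 0,"ay": 0,"az": 0,"claw": 4.5},
    {"tx": 0,"ty": 0,"tz": 0,"ax": 0,"ay": 0,"az": 0,"claw": 3.5},
    {"tx": 0,"ty": 0,"tz": 0,"ax": 0,"ay": 0,"az": 0,"claw": 2.5},
    {"tx": 0,"ty": 0,"tz": 0,"ax": 0,"ay": 0,"az": 0,"claw": 1.8},
    {"tx": 0,"ty": 0,"tz": 0,"ax": 0,"ay": 0,"az": 0,"claw": 0.5},
    {"tx": 0,"ty": 0,"tz": 0,"ax": 0,"ay": 0,"az": 0,"claw": 0.5},
    {"tx": 0,"ty": 0,"tz": 0,"ax": 0,"ay": 0,"az": 0,"claw": 0.5},
    {"tx": 0,"ty": 0,"tz": 0,"ax": 0,"ay": 0,"az": 0,"claw": 0.5},
    {"tx": 0,"ty": 0,"tz": 0,"ax": 0,"ay": 0,"az": 0,"claw": 0.5},
    {"tx": 0,"ty": 0,"tz": 0,"ax": 0,"ay": 0,"az": 0,"claw": 0.5},
  ],
)

```text
time_s: 22.68
tcp_pos: [0.5785, 0.2474, 0.2475]
ee_rot: [[0.987, -0.161, 0.0], [-0.161, -0.987, 0.001], [0.0, -0.001, -1.0]]
wrist_force: [0.3, 1.6, -1.2]
gripper_width: 0.148
gripper_force: 30.0
```

Gripped at 13 mm opening. I'll swing the bar along its arc with the tool kept vertical: first part, then check.

Emit:
drive_tool(
  rows=[
    {"tx": 0,"ty": 0.43,"tz": -0.25,"ax": 0,"ay": 0,"az": 0,"claw": 0.5},
    {"tx": 0,"ty": 0.43,"tz": -0.245,"ax": 0,"ay": 0,"az": 0,"claw": 0.5},
    {"tx": 0,"ty": 0.875,"tz": -0.463,"ax": 0,"ay": 0,"az": 0,"claw": 0.5},
    {"tx": 0,"ty": 0.89,"tz": -0.422,"ax": 0,"ay": 0,"az": 0,"claw": 0.5},
    {"tx": 0,"ty": 0.905,"tz": -0.387,"ax": 0,"ay": 0,"az": 0,"claw": 0.5},
    {"tx": 0,"ty": 0.919,"tz": -0.35,"ax": 0,"ay": 0,"az": 0,"claw": 0.5},
    {"tx": 0,"ty": 0.937,"tz": -0.316,"ax": 0,"ay": 0,"az": 0,"claw": 0.5},
  ],
)

```text
time_s: 23.27
tcp_pos: [0.5697, 0.1932, 0.2735]
ee_rot: [[0.987, -0.161, 0.002], [-0.161, -0.987, 0.001], [0.002, -0.002, -1.0]]
wrist_force: [-1.8, 4.7, 5.6]
gripper_width: 0.15
gripper_force: 30.0
```

Emit:
drive_tool(
  rows=[
    {"tx": 0,"ty": 0,"tz": 0,"ax": 0,"ay": 0,"az": 0,"claw": 0.5},
    {"tx": 0,"ty": 0,"tz": 0,"ax": 0,"ay": 0,"az": 0,"claw": 0.5},
    {"tx": 0,"ty": 0,"tz": 0,"ax": 0,"ay": 0,"az": 0,"claw": 0.5},
  ],
)

```text
time_s: 23.52
tcp_pos: [0.5698, 0.1937, 0.2734]
ee_rot: [[0.987, -0.161, 0.002], [-0.161, -0.987, 0.001], [0.001, -0.001, -1.0]]
wrist_force: [-1.9, 4.5, 6.4]
gripper_width: 0.152
gripper_force: 30.0
```

```bash
cat >>h.py <<'E'
def lidq():
    s=sense();u=np.array([.161,.987]);y=(s["tcp_pos"][:2]-[.5577,.1208])@u;z=s["tcp_pos"][2]+.019-.056
    print("radius",np.hypot(y,z).round(4),"q",(np.arctan2(z,-y)-.065).round(4),"F",s["wrist_force"].round(1),s["gripper_width"])
E
python3 -c "
from h import *
lidq()"
```

```text
radius 0.2477 q 1.8087 F [-1.9  4.5  6.4] 0.15213552521378598
```

Emit:
drive_tool(
  rows=[
    {"tx": 0,"ty": 0.947,"tz": -0.276,"ax": 0,"ay": 0,"az": 0,"claw": 0.5},
    {"tx": 0,"ty": 0.956,"tz": -0.239,"ax": 0,"ay": 0,"az": 0,"claw": 0.5},
    {"tx": 0,"ty": 0.964,"tz": -0.2,"ax": 0,"ay": 0,"az": 0,"claw": 0.5},
    {"tx": 0,"ty": 0.974,"tz": -0.16,"ax": 0,"ay": 0,"az": 0,"claw": 0.5},
    {"tx": 0,"ty": 0.979,"tz": -0.123,"ax": 0,"ay": 0,"az": 0,"claw": 0.5},
    {"tx": 0,"ty": 0.981,"tz": -0.081,"ax": 0,"ay": 0,"az": 0,"claw": 0.5},
    {"tx": 0,"ty": 0.986,"tz": -0.044,"ax": 0,"ay": 0,"az": 0,"claw": 0.5},
    {"tx": 0,"ty": 0.986,"tz": -0.005,"ax": 0,"ay": 0,"az": 0,"claw": 0.5},
    {"tx": 0,"ty": 0,"tz": 0,"ax": 0,"ay": 0,"az": 0,"claw": 0.5},
    {"tx": 0,"ty": 0,"tz": 0,"ax": 0,"ay": 0,"az": 0,"claw": 0.5},
  ],
)

```text
time_s: 24.35
tcp_pos: [0.557, 0.1161, 0.2826]
ee_rot: [[0.987, -0.162, -0.001], [-0.162, -0.987, -0.001], [-0.001, 0.001, -1.0]]
wrist_force: [1.8, 1.2, 0.4]
gripper_width: 0.147
gripper_force: 30.1
```

Emit:
drive_tool(
  rows=[
    {"tx": 0,"ty": 0.986,"tz": 0.037,"ax": 0,"ay": 0,"az": 0,"claw": 0.5},
    {"tx": 0,"ty": 0.984,"tz": 0.074,"ax": 0,"ay": 0,"az": 0,"claw": 0.5},
    {"tx": 0,"ty": 0.979,"tz": 0.113,"ax": 0,"ay": 0,"az": 0,"claw": 0.5},
    {"tx": 0,"ty": 0.5,"tz": 0.076,"ax": 0,"ay": 0,"az": 0,"claw": 0.5},
    {"tx": 0,"ty": 0.474,"tz": 0.077,"ax": 0,"ay": 0,"az": 0,"claw": 0.5},
    {"tx": 0,"ty": 0,"tz": 0,"ax": 0,"ay": 0,"az": 0,"claw": 0.5},
    {"tx": 0,"ty": 0,"tz": 0,"ax": 0,"ay": 0,"az": 0,"claw": 0.5},
    {"tx": 0,"ty": 0,"tz": 0,"ax": 0,"ay": 0,"az": 0,"claw": 0.5},
  ],
)

```text
time_s: 25.02
tcp_pos: [0.5507, 0.0783, 0.2794]
ee_rot: [[0.987, -0.161, -0.001], [-0.161, -0.987, -0.0], [-0.0, 0.001, -1.0]]
wrist_force: [-0.0, 0.5, 0.9]
gripper_width: 0.15
gripper_force: 30.0
```

```bash
python3 -c "
from h import *
lidq();print(sense()['tcp_pos'])"
```

```text
radius 0.2462 q 1.3298 F [-0.   0.5  0.9] 0.15018320779613317
[0.55073405 0.0782721  0.27935044]
```

Last step: 0.04 rad more. Then a check of the lid angle, stack and bystanders.

Emit:
drive_tool(
  rows=[
    {"tx": 0,"ty": 0.48,"tz": 0.09,"ax": 0,"ay": 0,"az": 0,"claw": 0.5},
    {"tx": 0,"ty": 0.486,"tz": 0.1,"ax": 0,"ay": 0,"az": 0,"claw": 0.5},
    {"tx": 0,"ty": 0,"tz": 0,"ax": 0,"ay": 0,"az": 0,"claw": 0.5},
    {"tx": 0,"ty": 0,"tz": 0,"ax": 0,"ay": 0,"az": 0,"claw": 0.5},
    {"tx": 0,"ty": 0,"tz": 0,"ax": 0,"ay": 0,"az": 0,"claw": 0.5},
    {"tx": 0,"ty": 0,"tz": 0,"ax": 0,"ay": 0,"az": 0,"claw": 0.5},
    {"tx": 0,"ty": 0,"tz": 0,"ax": 0,"ay": 0,"az": 0,"claw": 0.5},
    {"tx": 0,"ty": 0,"tz": 0,"ax": 0,"ay": 0,"az": 0,"claw": 0.5},
    {"tx": 0,"ty": 0,"tz": 0,"ax": 0,"ay": 0,"az": 0,"claw": 0.5},
    {"tx": 0,"ty": 0,"tz": 0,"ax": 0,"ay": 0,"az": 0,"claw": 0.5},
  ],
)

```text
time_s: 25.85
tcp_pos: [0.5492, 0.0689, 0.2775]
ee_rot: [[0.987, -0.161, -0.0], [-0.161, -0.987, -0.0], [-0.0, 0.0, -1.0]]
wrist_force: [-1.2, 1.0, 0.8]
gripper_width: 0.15
gripper_force: 30.0
```

```bash
python3 - <<'E'
from h import *
lidq();p,d=capture("side");cv2.imwrite("pics/s8.png",cv2.resize(p[0:300,120:520],(800,600))[:,:,::-1])
c=cloud("side",d);h=cv2.cvtColor(p,cv2.COLOR_RGB2HSV).astype(int)
g=(h[...,0]<22)&(h[...,1]>150)&(h[...,2]>110)&(c[...,2]>.055)&(c[...,2]<.072)&(np.hypot(c[...,0]-.541,c[...,1]-.022)<.027)
print("amber top",g.sum(),np.median(c[g],0))
# lid face plane angle from points above the hinge
u=np.array([.161,.987]);v=np.array([.987,-.161]);r=c[...,:2]-[.5577,.1208];Y=r@u;X=r@v
m=(abs(X)<.09)&(Y>-.12)&(Y<.08)&(c[...,2]>.08)&(c[...,2]<.24)&(h[...,2]>150)
a=np.arctan2(c[...,2]-.056,-Y)[m];print("lid inner face angle",m.sum(),np.percentile(a,[2,10,50,90]))
E
```

```text
radius 0.2462 q 1.2906 F [-1.2  1.   0.8] 0.14971305262652748
amber top 306 [0.53855741 0.01752818 0.06563698]
lid inner face angle 1497 [1.35734167 1.37245597 1.43872875 1.55848434]
```

View pics/s8.png

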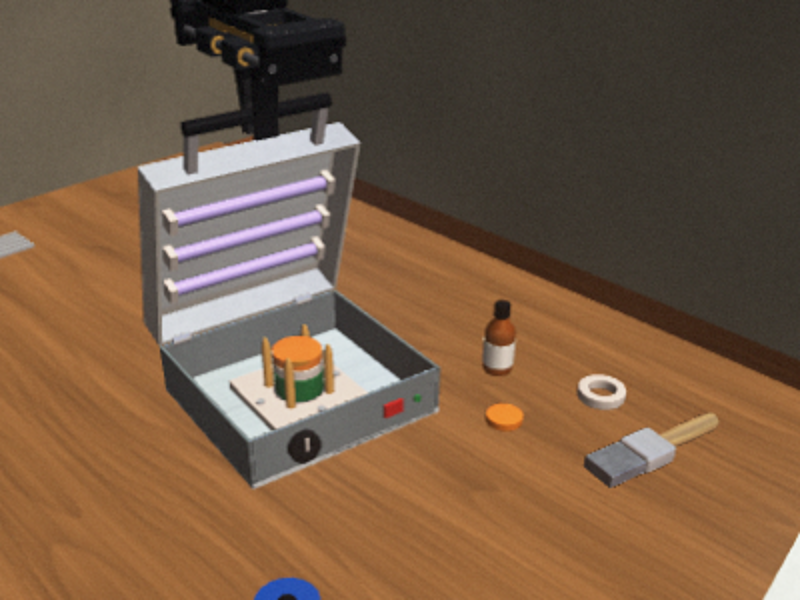

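The picture shows the lid a little short of upright with the fingers on its bar (crop (260,110)). The stack is intact at (298,370), and bottle, brush and spool are in place. Lid angle from the arm pose is 1.29, so I'm handing in.

```bash
python3 -c "
from station import *
print(finish_job())"
```

```text
the job is handed in; nothing more can be done
None
```

The job is handed in: body, spacer ring and amber disc are stacked flat in the pocket, and the arm is gripping the bar and holding the lid still at about 1.29 rad, worked out from the arm pose. The result of the judging was not shown.

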